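# Turn the adhesive jars and set the bonding stop

### The job

Get the bonding bench ready. Turn every adhesive jar on the plywood riser upside down and leave them all standing on their lids on the riser so the settled filler works loose; while they stand so, turn the fixture's knob until the end stop's pointer is straight opposite the brass index; then stand every jar upright on the riser again, let go, and leave the other things on the bench undisturbed.

Things in the scene. Friction and masses are not known exactly. Their poses are not given: they have to be found in the camera images.
- jar_a_mid (a point): closed white plastic jar of bonding adhesive, middle size: lid and base 80 mm across, waist 58 mm across, 112 mm tall; 0.2 to 0.55 kg. Round, with a straight 42 mm high grip waist at mid-height, a wide labelled base and a wide flat black screw lid, so it stands as firmly on its lid as on its base. Point: the jar's centre, half-way up. Its z axis points from the jar's base to its lid. May be absent.
- jar_b_mid (a point): closed white plastic jar of bonding adhesive, smallest: lid and base 74 mm across, waist 52 mm across, 104 mm tall; 0.2 to 0.55 kg. Round, with a straight 42 mm high grip waist at mid-height, a wide labelled base and a wide flat black screw lid, so it stands as firmly on its lid as on its base. Point: the jar's centre, half-way up. Its z axis points from the jar's base to its lid. May be absent.
- jar_c_mid (a point): closed white plastic jar of bonding adhesive, largest: lid and base 86 mm across, waist 64 mm across, 122 mm tall; 0.2 to 0.55 kg. Round, with a straight 42 mm high grip waist at mid-height, a wide labelled base and a wide flat black screw lid, so it stands as firmly on its lid as on its base. Point: the jar's centre, half-way up. Its z axis points from the jar's base to its lid. May be absent.
- jar_a: the same jar as a body (its origin is the middle of its base; z points to the lid)
- jar_b: the same jar as a body (its origin is the middle of its base; z points to the lid)
- jar_c: the same jar as a body (its origin is the middle of its base; z points to the lid)
- riser: fixed plywood bench riser: a flat top 240 mm (its x, away from the robot) by 460 mm (its y), top surface 100 mm above the bench, on end panels. Origin under its centre at bench level, z up.
- fixture: fixed steel bonding fixture: base plate 260 mm (its x) by 320 mm (its y) by 18 mm; origin under its centre at bench level, front edge at its -x side. A curved pad backing is clamped on its back half under a finger with a red cam lever (up to 95 mm above the bench). Along its front runs a rail with a sliding end stop, driven by rack and pinion from the knob at its -y end.
- knob (a joint): turn of the stop's black knob, rad, 0 to 5.6, growing clockwise seen from above; 1 rad clockwise moves the stop and its pointer 10 mm towards the fixture's -y; 1 rad back moves it 10 mm towards +y. The knob stays where it is left; light friction (about 0.05 N m).
- knob_grip (a point): on the knob's vertical axis at the height to grip, 17 mm above the knob's disc (56 mm across). The knob is gripped by its upright bar: 53 mm long along this point's x, 14 mm thick along its y, reaching from 17 mm below this point (the disc) to 11 mm above it. Axes turn with the knob.
- pointer_tip (a point): tip of the steel pointer on the sliding end stop, 30 mm above the bench; it points to the fixture's -x (towards the front edge) and moves along the fixture's y
- index_tip (a point): tip of the brass index clip fixed on the plate's front edge, pointing to the fixture's +x, facing the line of the pointer; its y axis is the fixture's y. When the stop is set, the pointer tip stands straight opposite this tip (same y; they remain about 3 mm apart in x).
- spacer: bystander, to be left alone: brass spacer block 30 x 60 x 24 mm lying on the fixture plate. Origin at the middle of its underside.
- wedge: bystander, to be left alone: steel wedge 110 x 34 x 26 mm lying at the back of the riser's top. Origin at the middle of its underside.
- mallet: bystander, to be left alone: black rubber mallet lying on the bench, head 60 mm thick and 95 mm long, handle 220 mm along its x. Origin at the middle of its underside.
- gauge: bystander, to be left alone: aluminium depth gauge lying on the bench, 170 mm beam along its x across a 100 mm base bar, 30 mm high. Origin at the middle of its underside.
- squeeze: bystander, to be left alone: clear squeeze bottle with a pointed nozzle, 48 mm across, 165 mm tall, standing on the back corner of the fixture plate. Origin at the middle of its underside.
- backing: bystander, to be left alone: spare curved steel pad backing lying crown up on the bench, 70 mm (its x) by 170 mm (its y), 30 mm high. Origin at the middle of its underside.

How it is judged (in metres and radians):
On the way, in this order (a step that is already met when the one before it is completed fails the run):
1. every jar stands upside down on its lid on the riser, released (angle between each of jar_a_mid, jar_b_mid, jar_c_mid's own z axis and vertical above 3.02 rad and z of jar_a_mid in the frame of riser between 0.15 and 0.162 m and linear speed of each of jar_a, jar_b, jar_c below 0.02 m/s and angular speed of each of jar_a, jar_b, jar_c below 0.1 rad/s and contact force between each of jar_a, jar_b, jar_c and the fingers below 0.05 N and z of jar_b_mid in the frame of riser between 0.146 and 0.158 m and z of jar_c_mid in the frame of riser between 0.155 and 0.167 m), for 0.3 s.
2. the pointer is opposite the brass index while all the jars still stand on their lids (all of step 1 and y of pointer_tip in the frame of index_tip between -0.003 and 0.003 m), for 0.3 s.
At the end, for the whole second after the job is handed in: every jar present stands upright (within 7 degrees) on the riser's top, released and at rest, and the pointer tip is within 3 mm of the index tip along the fixture's y (angle between each of jar_a_mid, jar_b_mid, jar_c_mid's own z axis and vertical below 0.12 rad and z of jar_a_mid in the frame of riser between 0.15 and 0.162 m and linear speed of each of jar_a, jar_b, jar_c below 0.02 m/s and angular speed of each of jar_a, jar_b, jar_c below 0.1 rad/s and contact force between each of jar_a, jar_b, jar_c and the fingers below 0.05 N and z of jar_b_mid in the frame of riser between 0.146 and 0.158 m and z of jar_c_mid in the frame of riser between 0.155 and 0.167 m and y of pointer_tip in the frame of index_tip between -0.003 and 0.003 m); the robot touches nothing.
It fails at once if a bystander on the bench, plate or riser is knocked more than 30 mm from its place (distance of any of spacer, wedge, mallet, gauge, squeeze, backing from where it was at the start of the episode above 0.03 m).
Of jar_a, jar_b, jar_c only 2 to 3 are there at a start; the rules pass over those that are not, and their reading is None.
At some moment in a run one of jar_a, jar_b, jar_c may be knocked a few centimetres aside while the robot is not near it.
It also fails if it takes over 210 s, if anything falls off the work surface, if the arm or the gripper's body presses on something with over 40 N, if the wrist force passes 120 N, or if a joint passes its speed limit or range.

### The arm

A 6-joint arm with a two-finger parallel gripper is mounted at the origin on the work surface. World frame = base frame: x ahead of the robot, y to its left, z up, the work surface at z = 0. Lengths are in m, angles in degrees, forces in N, time in s.
With the tool pointing down it reaches from about 0.425 to 0.95 m from the base axis. Payload 14.7 kg.
Tool frame: the origin (TCP) lies between the finger pads; the fingertips stand 25 mm ahead of it and the grasp point (between the pads) lies 6 mm ahead of it; z points along the fingers, y is the line along which they close (so a half turn about z gives the same grasp; the last joint's range is limited). The gripper opens to 85 mm and grips with 20 to 120 N. Pads are 22 mm wide; open, the fingers measure 114 mm over their backs; the gripper's body (76 mm by 85 mm) begins 54 mm behind the grasp point. The pads swing forward as they close: fully open they stand 13 mm farther back than shut.
Start: joints at [-79.217, 27.513, 91.461, -0, 61.026, -2.67], TCP at [0.151, -0.632, 0.256] pointing down, gripper open.
Joint ranges: [-157.49, 157.49], [-46.99, 117.5], [13.45, 153.17], [-89.5, 269.5], [5.16, 153.95], [-167.48, 167.48]. Speed limits (degrees/s): [108.29, 108.29, 136.94, 172.46, 172.46, 172.46].

### API

Orientations are given as [roll, pitch, yaw] about the fixed x, y, z axes, in that order (R = Rz(yaw) Ry(pitch) Rx(roll)).
In Python, from plant import arm gives the robot as it stands.
- The arm moves only by the tool move_arm, never from a script. Its argument "series" is text: rows parted by semicolons, each of 7 numbers parted by spaces: the turn, a rotation vector about the tool's x, y, z in rad, then the shift along the tool's x, y, z in mm, then the gripper command: -1 is shut, 1 is fully open, values between are in proportion. A call has 1 to 20 rows; each row is the pose to reach, as a shift and turn from the pose commanded when the call began, along the tool's axes at that moment; what a row does not reach only later rows make up. A row lasts 1/8 s, in which the tool goes at most 62.5 mm and 10.7 degrees, less where a joint would pass 70% of its speed; a pose out of reach is approached as far as the arm can. A call with a gripper value outside its range is refused whole. The fingers move at their own pace and stop on an object; "squeeze" is the grip in N (left out, the last holds). Time passes only in rows, so rows that repeat a pose let the fingers close. It gives the time, the measured TCP pose, the force, the opening and the grip force at its end, in the units of the state.
- arm.get_obs(): the state, without advancing time (a new reading comes with each control period).
- arm.get_image(name): name is "scene" or "side" or "wrist"; returns (picture, depth): 400x640x3 uint8, red, green, blue; 400x640 float32, m along the optical axis (not along the pixel's ray), 0 where there is no reading.
- arm.camera_model(name): a dict with "vfov" (degrees; the focal length in pixels is half the picture's height over the tangent of half this angle, whatever the lens; pixels are square), "cx", "cy" (the principal point, pixels), "pose" (4x4, takes a point from camera to world coordinates); the wrist camera has in their place "hand_eye" (4x4, takes a point from camera to tool coordinates, whose origin is the TCP and whose axes are the flange's). Camera axes: x right, y up, looking along -z (the intrinsics and any distortion apply to the point x, -y, -z); pixel columns grow to the right and rows downward; lengths in m; the calibration is good to about 2 mm. A picture is of the moment at which its call begins: read the wrist's pose just before it. camera_model takes no time and is no camera call.
- arm.finish_job(): hands the job in; it is judged then, once.
The state is a dict: "t": time; "q": joint angles; "qvel": joint speeds; "joint_torque": joint torques, N m; "ee_pos": TCP position; "tcp_rot": TCP orientation; "contact_force": force on the tool from outside, world axes, zero at the start; "ft_torque": the same for the moment, N m; "grip_width": opening from 0.0 (shut) to 1.0 (fully open); "grip_force": force on a finger pad.
Only numpy, scipy, OpenCV 4.12 (cv2) and the standard library are available. Lean on these libraries where they do the work, as an engineer would, in place of code of your own. Each camera call takes 0.05 s, during which the arm holds its last target. There are 200 camera calls.

## Working session

There is one attempt and no reset: what is moved stays moved. The work goes in short steps, Python scripts to look and compute and a tool call to move; the robot and the scene stay as the last step left them, time stands still between calls to the robot, and variables do not carry over. Pictures are saved under pics/ and viewed, at most 14 in all, crops included, and the job is handed in when it is done.

Besides the shell and the picture viewer there is one more tool, called after ">>>" as a command line: name --argument value ..., lists and objects as JSON in quotes. move_arm: Moves the arm, as the interface text tells. Its arguments: {"type":"object","properties":{"series":{"type":"string"},"squeeze":{"type":"number"}},"required":["series"]}

```bash
ls; mkdir -p pics; cat > h.py <<'E'
import numpy as np, cv2
from plant import arm
from scipy.spatial.transform import Rotation as R
def snap(n,f):
    o=arm.get_obs(); im,d=arm.get_image(n); cv2.imwrite(f'pics/{f}.png',im[:,:,::-1]); np.savez(f'pics/{f}.npz',im=im,d=d,T=T(n,o)); return im,d
def T(n,o):
    m=arm.camera_model(n)
    if 'pose' in m: return np.array(m['pose'])
    A=np.eye(4);A[:3,:3]=R.from_euler('xyz',o['tcp_rot'],degrees=True).as_matrix();A[:3,3]=o['ee_pos'];return A@np.array(m['hand_eye'])
def cloud(n,f):
    z=np.load(f'pics/{f}.npz');m=arm.camera_model(n);d=z['d'];F=200/np.tan(np.radians(m['vfov'])/2)
    v,u=np.mgrid[:400,:640];x=(u-m['cx'])/F*d;y=(v-m['cy'])/F*d
    P=np.stack([x,-y,-d],-1)@z['T'][:3,:3].T+z['T'][:3,3];P[d==0]=np.nan;return P
E
python3 - <<'E'
from h import *
o=arm.get_obs();print(o)
for n in('scene','side','wrist'):
    m=arm.camera_model(n);print(n,m)
    snap(n,n+'0')
a=[cv2.imread(f'pics/{n}0.png') for n in('scene','side')]
E
```

```text
pics
{'t': 0.0, 'q': array([-7.92170886e+01,  2.75495221e+01,  9.14953819e+01, -3.25852534e-04,
        6.10250035e+01, -2.66875626e+00]), 'qvel': array([-0.0597241 , -0.10158068, -0.05182925,  0.02400692,  0.05292643,
       -0.07586348]), 'joint_torque': array([-7.72750180e-03, -9.50663424e+01, -4.30203795e+01, -7.09649685e-04,
        1.20680529e-02,  5.98868411e-06]), 'ee_pos': array([ 0.15116512, -0.63177501,  0.25566552]), 'tcp_rot': array([-1.79930155e+02, -2.97045332e-03,  1.34518239e+01]), 'contact_force': array([ 0.85723846,  1.00273371, -0.38052764]), 'ft_torque': array([ 0.03943543, -0.04517913,  0.02899026]), 'grip_force': 0.0, 'grip_width': 0.9967961155270739}
scene {'vfov': 57.87183411712355, 'cx': 315.12979114765085, 'cy': 204.70128340794128, 'pose': array([[-0.07396713, -0.78906107,  0.60984546,  1.1452871 ],
       [ 0.99722565, -0.05339698,  0.05186304,  0.073902  ],
       [-0.0083592 ,  0.61198969,  0.79082156,  0.85040218],
       [ 0.        ,  0.        ,  0.        ,  1.        ]])}
side {'vfov': 45.926001728158695, 'cx': 320.5800791407696, 'cy': 196.58614353289175, 'pose': array([[ 0.94116541,  0.1970059 , -0.27458395,  0.28180212],
       [-0.33783814,  0.52792632, -0.77920421, -0.88034136],
       [-0.00854773,  0.82612498,  0.5634221 ,  0.74711216],
       [ 0.        ,  0.        ,  0.        ,  1.        ]])}
wrist {'vfov': 59.72331991898711, 'cx': 312.9559950400897, 'cy': 196.18817352726347, 'hand_eye': array([[-1.04820055e-03,  9.47743570e-01,  3.19031390e-01,
         8.19857860e-02],
       [ 9.99999392e-01,  1.10251452e-03,  1.03402580e-05,
        -5.81438787e-04],
       [-3.41936826e-04,  3.19031206e-01, -9.47744149e-01,
        -1.18141891e-01],
       [ 0.00000000e+00,  0.00000000e+00,  0.00000000e+00,
         1.00000000e+00]])}
```

View pics/scene0.png

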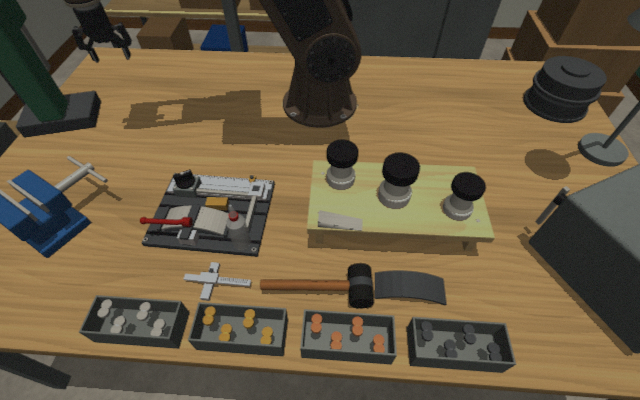

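View pics/side0.png

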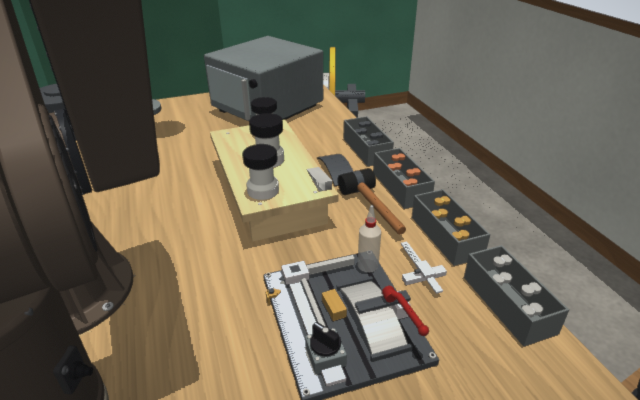

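The scene picture shows three jars on the riser, with lids at about (342,153), (400,168) and (467,187). The fixture is at (210,215) with its knob at (184,181), and the wedge is at (340,220). I'll measure these from depth.

```bash
cat >> h.py <<'E'
def jars(P,im,top=(0.19,0.24)):
    m=((P[...,2]>top[0])&(P[...,2]<top[1])).astype(np.uint8)
    n,l,s,c=cv2.connectedComponentsWithStats(m)
    for i in range(1,n):
        if s[i,4]<120: continue
        q=P[l==i];zt=np.percentile(q[:,2],90);q=q[q[:,2]>zt-.006]
        (cx,cy),r=cv2.minEnclosingCircle(q[:,:2].astype(np.float32))
        print('px',c[i].round(),'top',zt.round(4),'c',round(cx,4),round(cy,4),'med',np.median(q,0).round(4),'d',round(2*r,4),'rgb',im[l==i].mean(0).round())
E
python3 - <<'E'
from h import *
for n in('scene','side'):
    P=cloud(n,n+'0');im=np.load(f'pics/{n}0.npz')['im'];print(n);jars(P,im)
P=cloud('scene','scene0')
for u,v in [(318,168),(484,175),(488,233),(312,222),(184,181),(250,181),(155,205),(340,220),(238,222),(150,247),(268,250),(275,181),(185,172)]: print(u,v,np.round(P[v,u],4))
P=cloud('side','side0')
for u,v in [(214,132),(330,198),(250,232),(285,123)]: print('s',u,v,np.round(P[v,u],4))
E
```

```text
scene
px [29. 72.] top 0.2347 c 0.1456 -0.9313 med [ 0.2157 -0.8943  0.2342] d 0.1867 rgb [29. 43. 33.]
px [342. 153.] top 0.2136 c 0.4735 0.0883 med [0.4757 0.0883 0.2123] d 0.0833 rgb [28. 26. 25.]
px [401. 169.] top 0.2235 c 0.5244 0.2307 med [0.5277 0.2306 0.2222] d 0.089 rgb [29. 27. 26.]
px [612. 213.] top 0.2213 c 0.615 0.734 med [0.6153 0.6814 0.2201] d 0.2902 rgb [84. 87. 83.]
px [469. 185.] top 0.2056 c 0.5575 0.3908 med [0.5596 0.3891 0.2042] d 0.0782 rgb [31. 28. 27.]
side
px [176.   5.] top 0.232 c 0.4279 1.7186 med [0.3853 1.7243 0.2324] d 0.3032 rgb [38. 63. 49.]
px [583.  18.] top 0.2349 c 2.0948 0.7802 med [2.0957 0.7354 0.2344] d 0.5988 rgb [73. 64. 53.]
px [263.  57.] top 0.2214 c 0.6593 0.7911 med [0.6506 0.7771 0.2199] d 0.4218 rgb [106. 113. 111.]
px [263. 104.] top 0.2051 c 0.556 0.3917 med [0.5547 0.3849 0.2035] d 0.0803 rgb [31. 31. 32.]
px [266. 125.] top 0.2225 c 0.5231 0.2322 med [0.5219 0.2264 0.2215] d 0.0924 rgb [32. 32. 32.]
px [259. 156.] top 0.2125 c 0.4709 0.0872 med [0.4704 0.0839 0.2113] d 0.0858 rgb [35. 34. 34.]
318 168 [0.4329 0.023  0.0985]
484 175 [0.3367 0.5405 0.0015]
488 233 [0.628  0.4541 0.1033]
312 222 [0.6222 0.0209 0.0999]
184 181 [ 0.4802 -0.3628  0.067 ]
250 181 [ 0.4327 -0.1843  0.0268]
155 205 [ 5.226e-01 -4.589e-01 -4.000e-04]
340 220 [0.6214 0.091  0.1142]
238 222 [ 0.6548 -0.157   0.129 ]
150 247 [ 0.6655 -0.4228 -0.0011]
268 250 [ 0.6531 -0.098  -0.    ]
275 181 [ 0.4067 -0.1137  0.0028]
185 172 [ 0.4685 -0.3556  0.0931]
s 214 132 [0.4103 0.4588 0.0998]
s 330 198 [0.6194 0.0086 0.0943]
s 250 232 [0.4209 0.0425 0.0181]
s 285 123 [0.6305 0.4394 0.1014]
```

```bash
cat >> h.py <<'E'
def Rot(psi,up=1,dn=0):
    p=np.radians(psi);e=np.radians(dn);h=np.array([np.cos(p),np.sin(p),0])
    z=h*np.cos(e)+np.array([0,0,-np.sin(e)]);x=up*(h*np.sin(e)+np.array([0,0,np.cos(e)]))
    return np.stack([x,np.cross(z,x),z],1)
def down(yaw):  # tool x at heading yaw, pointing down
    p=np.radians(yaw);x=np.array([np.cos(p),np.sin(p),0]);z=np.array([0,0,-1.]);return np.stack([x,np.cross(z,x),z],1)
def cmd(pos,M,A=None,p0=None):
    o=arm.get_obs()
    if A is None: A=R.from_euler('xyz',o['tcp_rot'],degrees=True).as_matrix();p0=o['ee_pos']
    rv=R.from_matrix(A.T@M).as_rotvec();s=A.T@(np.array(pos)-p0)*1000
    print(np.round(rv,3),np.round(s,1),'rows',int(np.ceil(max(np.degrees(np.linalg.norm(rv))/10.7,np.linalg.norm(s)/62.5))))
E
python3 - <<'E'
from h import *
cmd([.47,-.10,.35],Rot(90))
cmd([.3,-.45,.4],Rot(0,1,60))
im=cv2.imread('pics/scene0.png')[0:130,40:200];cv2.imwrite('pics/c1.png',cv2.resize(im,None,fx=4,fy=4,interpolation=2))
E
```

```text
[ 1.034  1.311 -1.035] [ 433.8 -443.2  -93.7] rows 11
[-0.062  0.521  0.229] [ 187.1 -142.4 -144. ] rows 5
```

View pics/c1.png

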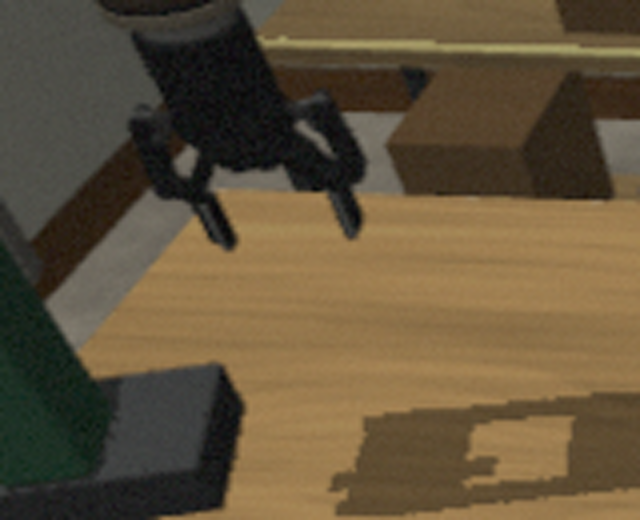

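The crop shows a Robotiq-style gripper with no camera housing. I'll move to the pre-grasp side pose.

>>> move_arm --series "1.034 1.311 -1.035 433.8 -443.2 -93.7 1;1.034 1.311 -1.035 433.8 -443.2 -93.7 1;1.034 1.311 -1.035 433.8 -443.2 -93.7 1;1.034 1.311 -1.035 433.8 -443.2 -93.7 1;1.034 1.311 -1.035 433.8 -443.2 -93.7 1;1.034 1.311 -1.035 433.8 -443.2 -93.7 1;1.034 1.311 -1.035 433.8 -443.2 -93.7 1;1.034 1.311 -1.035 433.8 -443.2 -93.7 1;1.034 1.311 -1.035 433.8 -443.2 -93.7 1;1.034 1.311 -1.035 433.8 -443.2 -93.7 1;1.034 1.311 -1.035 433.8 -443.2 -93.7 1;1.034 1.311 -1.035 433.8 -443.2 -93.7 1;1.034 1.311 -1.035 433.8 -443.2 -93.7 1;1.034 1.311 -1.035 433.8 -443.2 -93.7 1;1.034 1.311 -1.035 433.8 -443.2 -93.7 1;1.034 1.311 -1.035 433.8 -443.2 -93.7 1"

```text
t: 2.15
ee_pos: [0.4699, -0.1006, 0.3503]
tcp_rot: [151.1, -89.9, 118.8]
contact_force: [-1.0, -0.7, -1.3]
grip_width: 0.998
grip_force: 0.0
```

```bash
cat >> h.py <<'E'
def st():
    o=arm.get_obs();print(round(o['t'],2),'q',o['q'].round(1),'p',o['ee_pos'].round(4),'rot',o['tcp_rot'].round(2),'F',o['contact_force'].round(1),'w',round(o['grip_width'],3),'gf',round(o['grip_force'],1));return o
E
python3 - <<'E'
from h import *
st()
E
```

```text
2.15 q [-46.3  45.4 100.5  49.2 113.9 -64.9] p [ 0.4699 -0.1006  0.3503] rot [151.11 -89.92 118.84] F [-1.  -0.7 -1.3] w 0.998 gf 0.0
```

```bash
cat >> h.py <<'E'
from scipy.optimize import least_squares
K=[.327,.558,.447,.347,.0303]
def fk(q,k=K,s=-1):
    e=lambda a,x:R.from_euler(a,x,degrees=True)
    d1,L2,L3,d6,l=k; a=e('z',q[0]);b=a*e('y',q[1]);c=b*e('y',q[2]);w=c*e('z',q[3])*e('y',q[4]);t=w*e('z',q[5])*e('z',90)
    p=np.array([0,0,d1])+a.apply([0,l,0])+b.apply([0,0,L2])+c.apply([0,0,L3])+t.apply([0,0,d6]);return p,t
LO=np.array([-157.49,-46.99,13.45,-89.5,5.16,-167.48]);HI=np.array([157.49,117.5,153.17,269.5,153.95,167.48])
def ik(pos,M,q0):
    def f(q):
        p,t=fk(q);return np.r_[(p-pos)*10,(t.inv()*R.from_matrix(M)).as_rotvec()]
    r=least_squares(f,np.clip(q0,LO+.1,HI-.1),bounds=(LO,HI),x_scale=50.);return r.x,np.abs(r.fun).max()
E
python3 - <<'E'
from h import *
D=[([-79.217,27.55,91.495,0,61.025,-2.669],[.15117,-.63178,.25567],[-179.93,-.003,13.45]),(arm.get_obs()['q'],arm.get_obs()['ee_pos'],arm.get_obs()['tcp_rot'])]
for q,p,r in D:
    a,t=fk(q);print(a-p,(t.inv()*R.from_euler('xyz',r,degrees=True)).as_rotvec(degrees=True))
for nm,x,y in [('A',.472,.088),('C',.524,.231),('B',.557,.391)]:
  for psi in (-60,-45,-30,-15,0,90):
    for up in (1,-1):
      h=np.array([np.cos(np.radians(psi)),np.sin(np.radians(psi)),0])
      best=None
      for q4 in (60,180,230):
       for q6 in (-90,0,90):
        q,e=ik(np.array([x,y,.156])-.006*h,Rot(psi,up),np.array([np.degrees(np.arctan2(y-.35*h[1],x-.35*h[0])),50,130,q4,100,q6]))
        if e<.01 and (best is None or np.abs(q[5])<np.abs(best[5])): best=q
      print(nm,psi,up,None if best is None else best.round(0))
E
```

```text
[-8.69140916e-05  4.50301174e-04  2.04037968e-03] [ 7.58256765e-05 -2.57178760e-04  1.99832649e-03]
[ 2.61050740e-04  2.72925629e-05 -1.38535153e-03] [ 6.36110936e-15  6.36110936e-15 -1.90833281e-14]
A -60 1 [ 50.  60. 119. -70.  90. -91.]
A -60 -1 [ 50.  60. 119. -70.  90.  89.]
A -45 1 [ 52.  61. 130. -83.  89. -79.]
A -45 -1 [ 52.  61. 130. -83.  89. 101.]
A -30 1 [ 52.  66. 141. 263.  93. -64.]
A -30 -1 [ 52.  66. 141. 263.  93. 116.]
A -15 1 [ 46.  75. 150. 249. 110. -48.]
A -15 -1 [ 46.  75. 150. 249. 110. 132.]
A 0 1 None
A 0 -1 None
A 90 1 [-33.  61. 112.  58.  94. -84.]
A 90 -1 [-33.  61. 112.  58.  94.  96.]
C -60 1 [  54.   63.   99.  -67.   97. -107.]
C -60 -1 [ 54.  63.  99. -67.  97.  73.]
C -45 1 [ 57.  61. 111. -78.  92. -98.]
C -45 -1 [ 57.  61. 111. -78.  92.  82.]
C -30 1 [ 58.  60. 123. 268.  90. -87.]
C -30 -1 [ 58.  60. 123. 268.  90.  93.]
C -15 1 [ 56.  62. 134. 251.  95. -75.]
C -15 -1 [ 56.  62. 134. 251.  95. 105.]
C 0 1 [ 47.  68. 143. 232. 110. -66.]
C 0 -1 [ 47.  68. 143. 232. 110. 114.]
C 90 1 [-16.  61. 113.  74.  92. -84.]
C 90 -1 [-16.  61. 113.  74.  92.  96.]
B -60 1 [  59.   70.   73.  -66.  107. -123.]
B -60 -1 [ 59.  70.  73. -66. 107.  57.]
B -45 1 [  62.   66.   87.  -75.   98. -116.]
B -45 -1 [ 62.  66.  87. -75.  98.  64.]
B -30 1 [  63.   62.  101.  -87.   91. -106.]
B -30 -1 [ 63.  62. 101. -87.  91.  74.]
B -15 1 [ 63.  61. 114. 258.  89. -95.]
B -15 -1 [ 63.  61. 114. 258.  89.  85.]
B 0 1 [ 59.  61. 125. 239.  93. -85.]
B 0 -1 [ 59.  61. 125. 239.  93.  95.]
B 90 1 [  1.  61. 110.  91.  90. -81.]
B 90 -1 [  1.  61. 110.  91.  90.  99.]
```

>>> move_arm --series "0 0 0 -60 2 40 1;0 0 0 -120 2 50 1;0 0 0 -170 2 60 1;0 0 0 -194 2 60 1;0 0 0 -194 2 80 1;0 0 0 -194 2 110 1;0 0 0 -194 2 140 1;0 0 0 -194 2 165 1;0 0 0 -194 2 183 1;0 0 0 -194 2 183 1;0 0 0 -194 2 183 1;0 0 0 -194 2 183 -1;0 0 0 -194 2 183 -1;0 0 0 -194 2 183 -1;0 0 0 -194 2 183 -1;0 0 0 -194 2 183 -1;0 0 0 -194 2 183 -1" --squeeze 50

```text
t: 4.28
ee_pos: [0.4721, 0.0827, 0.1558]
tcp_rot: [144.8, -90.0, 125.2]
contact_force: [-0.1, 0.0, -0.3]
grip_width: 0.665
grip_force: 55.3
```

>>> move_arm --series "0 0 0.05 50 0 0 -1;0 0 0.2 100 0 0 -1;0 0 1.5 100 0 0 -1;0 0 1.5 100 0 0 -1;0 0 1.5 100 0 0 -1;0 0 1.5 100 0 0 -1;0 0 1.5 100 0 0 -1;0 0 1.5 100 0 0 -1;0 0 1.5 100 0 0 -1;0 0 3.1416 100 0 0 -1;0 0 3.1416 100 0 0 -1;0 0 3.1416 100 0 0 -1;0 0 3.1416 100 0 0 -1;0 0 3.1416 100 0 0 -1;0 0 3.1416 100 0 0 -1;0 0 3.1416 100 0 0 -1;0 0 3.1416 100 0 0 -1;0 0 3.1416 100 0 0 -1;0 0 3.1416 100 0 0 -1;0 0 3.1416 100 0 0 -1"

```text
t: 6.78
ee_pos: [0.472, 0.0828, 0.2558]
tcp_rot: [-98.6, 89.8, -8.6]
contact_force: [0.5, 0.4, -3.8]
grip_width: 0.666
grip_force: 55.3
```

```bash
python3 - <<'E'
from h import *
st();snap('side','side1')
E
```

```text
6.78 q [-32.4  50.8 115.   58.4  97.5 101.9] p [0.472  0.0828 0.2558] rot [-98.65  89.79  -8.64] F [ 0.5  0.4 -3.8] w 0.666 gf 55.3
```

View pics/side1.png

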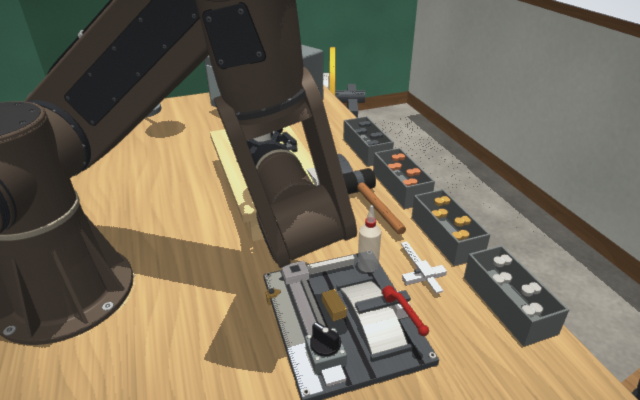

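>>> move_arm --series "0 0 0 40 0 0 -1;0 0 0 75 0 0 -1;0 0 0 92 0 0 -1;0 0 0 98 0 0 -1;0 0 0 98.5 0 0 -1;0 0 0 98.5 0 0 -1;0 0 0 98.5 0 0 -1;0 0 0 98.5 0 0 0.5;0 0 0 98.5 0 0 1;0 0 0 98.5 0 0 1;0 0 0 98.5 0 0 1;0 0 0 98.5 0 0 1;0 0 0 98.5 0 0 1;0 0 0 98.5 0 -30 1;0 0 0 98.5 0 -70 1;0 0 0 98.5 0 -110 1;0 0 0 98.5 0 -140 1;0 0 0 50 0 -180 1;0 0 0 0 0 -210 1;0 0 0 -50 0 -240 1"

```text
t: 9.32
ee_pos: [0.4717, -0.1582, 0.3076]
tcp_rot: [165.9, 90.0, -104.1]
contact_force: [0.5, -0.7, -0.5]
grip_width: 0.998
grip_force: 0.0
```

```bash
python3 - <<'E'
from h import *
q=st()['q'];im,_=snap('scene','scene1');P=cloud('scene','scene1');jars(P,im)
# next: pointing-down hub in front, then left side
for pos,M,q0 in [([.40,-.2,.45],down(-30+90),[-26,30,90,0,60,0]),([.40,.15,.45],down(20+90),[20,30,90,0,60,0]),([.40,.15,.45],down(20-90),[20,30,90,0,60,150]),([.42,.42,.30],Rot(-60,1),[54,55,90,-60,90,-100]),([.42,.42,.30],Rot(-60,-1),[54,55,90,-60,90,80])]:
    print(ik(np.array(pos),M,np.array(q0)))
E
```

```text
9.32 q [-49.5  51.1  94.3  46.1 115.5 114.1] p [ 0.4717 -0.1582  0.3076] rot [ 165.94   89.98 -104.07] F [ 0.5 -0.7 -0.5] w 0.998 gf 0.0
px [29. 72.] top 0.2355 c 0.1452 -0.9318 med [ 0.2158 -0.8954  0.2349] d 0.1872 rgb [31. 46. 36.]
px [311.  61.] top 0.2329 c 0.0412 -0.0375 med [ 0.0775 -0.0362  0.2316] d 0.1324 rgb [48. 43. 36.]
px [342. 153.] top 0.2137 c 0.4736 0.0876 med [0.4766 0.088  0.2125] d 0.0799 rgb [154. 155. 153.]
px [401. 169.] top 0.2235 c 0.5254 0.2316 med [0.5282 0.2307 0.2222] d 0.0902 rgb [31. 29. 28.]
px [612. 213.] top 0.2214 c 0.6155 0.7376 med [0.6148 0.6817 0.2201] d 0.2935 rgb [89. 93. 89.]
px [469. 185.] top 0.2056 c 0.5584 0.3905 med [0.5601 0.3897 0.2043] d 0.077 rgb [33. 30. 29.]
(array([-3.04499802e+01,  8.13510198e-01,  1.00533005e+02,  2.74882471e-12,
        7.86534849e+01, -4.49980226e-01]), np.float64(3.343436638658659e-12))
(array([ 1.64888162e+01, -1.24812855e+00,  1.02584689e+02, -6.22128269e-11,
        7.86634398e+01, -3.51118382e+00]), np.float64(5.1381121579652245e-12))
(array([ 12.66289652,  -1.63706637, 103.11279997,   4.48850489,
        78.38780717, 167.48      ]), np.float64(0.07521131263691318))
(array([  68.8328758 ,   56.47471016,   82.1033038 ,  -58.88442265,
        114.51028937, -124.50047556]), np.float64(3.608224830031759e-14))
(array([ 68.8328758 ,  56.47471016,  82.1033038 , -58.88442265,
       114.51028937,  55.49952444]), np.float64(3.658184866139891e-14))
```

```bash
python3 - <<'E'
from h import *
cmd([.40,-.2,.45],down(60));cmd([.40,.15,.45],down(110));cmd([.40,.36,.32],Rot(-45,-1))
for p in ([.40,.36,.32],[.42,.335,.161],[.52,.2355,.161]): print(ik(np.array(p),Rot(-45,-1),np.array([57,61,111,-78,92,82])))
E
```

```text
[-1.923  0.508 -1.928] [-137.3   71.5  -38.9] rows 15
[2.028 0.365 2.038] [-138.6   71.9  311. ] rows 16
[2.355 0.005 0.007] [ -9.5  72.9 521.5] rows 13
(array([ 72.89118487,  46.64765375, 104.11593301, -65.2100366 ,
       103.20743554,  63.67850983]), np.float64(4.856115509710435e-13))
(array([ 70.38764689,  61.52889605, 103.58962569, -65.36129073,
        96.32161422,  76.50042891]), np.float64(4.3354209111612363e-13))
(array([ 57.13171231,  60.37662751, 110.89012294, -78.00484665,
        91.82858902,  81.45888083]), np.float64(1.226796442210798e-12))
```

>>> move_arm --series "-1.923 0.508 -1.928 -137 71 -39 1;-1.923 0.508 -1.928 -137 71 -39 1;-1.923 0.508 -1.928 -137 71 -39 1;-1.923 0.508 -1.928 -137 71 -39 1;-1.923 0.508 -1.928 -137 71 -39 1;-1.923 0.508 -1.928 -137 71 -39 1;-1.923 0.508 -1.928 -137 71 -39 1;-1.923 0.508 -1.928 -137 71 -39 1;-1.923 0.508 -1.928 -137 71 -39 1;-1.923 0.508 -1.928 -137 71 -39 1;-1.923 0.508 -1.928 -137 71 -39 1;-1.923 0.508 -1.928 -137 71 -39 1;-1.923 0.508 -1.928 -137 71 -39 1;-1.923 0.508 -1.928 -137 71 -39 1;-1.923 0.508 -1.928 -137 71 -39 1;-1.923 0.508 -1.928 -137 71 -39 1;-1.923 0.508 -1.928 -137 71 -39 1"

```text
t: 11.5
ee_pos: [0.4009, -0.1962, 0.443]
tcp_rot: [-179.5, -0.0, 60.0]
contact_force: [-0.1, 0.3, 0.8]
grip_width: 1.0
grip_force: 0.0
```

```bash
python3 - <<'E'
from h import *
st();cmd([.40,.15,.45],down(110));cmd([.40,.36,.32],Rot(-45,-1));im,_=snap('wrist','wrist1')
E
```

```text
11.5 q [-3.000e+01  1.900e+00  1.001e+02  0.000e+00  7.840e+01  1.000e-01] p [ 0.4009 -0.1962  0.443 ] rot [-1.7952e+02 -1.0000e-02  5.9960e+01] F [-0.1  0.3  0.8] w 1.0 gf 0.0
[-0.008 -0.004 -0.873] [ 299.2 -174.2   -5.5] rows 6
[-1.021 -1.327 -1.01 ] [ 481.  -278.2  125.4] rows 11
```

>>> move_arm --series "0 0 -0.873 299 -174 -5 1;0 0 -0.873 299 -174 -5 1;0 0 -0.873 299 -174 -5 1;0 0 -0.873 299 -174 -5 1;0 0 -0.873 299 -174 -5 1;0 0 -0.873 299 -174 -5 1;-1.021 -1.327 -1.01 481 -278 125 1;-1.021 -1.327 -1.01 481 -278 125 1;-1.021 -1.327 -1.01 481 -278 125 1;-1.021 -1.327 -1.01 481 -278 125 1;-1.021 -1.327 -1.01 481 -278 125 1;-1.021 -1.327 -1.01 481 -278 125 1;-1.021 -1.327 -1.01 481 -278 125 1;-1.021 -1.327 -1.01 481 -278 125 1;-1.021 -1.327 -1.01 481 -278 125 1;-1.021 -1.327 -1.01 481 -278 125 1;-1.021 -1.327 -1.01 481 -278 125 1;-1.021 -1.327 -1.01 481 -278 125 1;-1.021 -1.327 -1.01 481 -278 125 1;-1.021 -1.327 -1.01 481 -278 125 1"

```text
t: 14.05
ee_pos: [0.3994, 0.3599, 0.3208]
tcp_rot: [79.5, 89.8, 34.6]
contact_force: [-0.1, -0.7, -1.1]
grip_width: 1.003
grip_force: 0.0
```

```bash
python3 - <<'E'
from h import *
st();cmd([.42,.3355,.161],Rot(-45,-1));cmd([.52,.2355,.161],Rot(-45,-1))
for n in ('scene','side'):
  im,_=snap(n,n+'2');jars(cloud(n,n+'2'),im)
E
```

```text
14.05 q [ 72.9  46.9 104.1 -65.2 103.1  64.1] p [0.3994 0.3599 0.3208] rot [79.52 89.82 34.62] F [-0.1 -0.7 -1.1] w 1.003 gf 0.0
[ 0.002  0.001 -0.003] [159.8  -3.2  31.7] rows 3
[ 0.002  0.001 -0.003] [159.9  -3.4 173.1] rows 4
px [29. 72.] top 0.2354 c 0.147 -0.9281 med [ 0.2172 -0.8957  0.2351] d 0.1852 rgb [29. 44. 34.]
px [323.  61.] top 0.232 c 0.0404 0.0345 med [0.0728 0.0429 0.2311] d 0.1409 rgb [45. 40. 34.]
px [342. 153.] top 0.2136 c 0.4737 0.0881 med [0.4771 0.0879 0.2123] d 0.0805 rgb [147. 148. 146.]
px [401. 169.] top 0.2236 c 0.5254 0.2319 med [0.5284 0.2304 0.2223] d 0.089 rgb [29. 27. 26.]
px [612. 213.] top 0.2214 c 0.6163 0.7359 med [0.615  0.6817 0.2201] d 0.2955 rgb [85. 89. 84.]
px [469. 185.] top 0.2057 c 0.5584 0.3909 med [0.5603 0.3894 0.2042] d 0.0779 rgb [31. 29. 27.]
px [169.   5.] top 0.2319 c 0.3917 1.7264 med [0.3522 1.7251 0.2321] d 0.3378 rgb [38. 60. 47.]
px [583.  18.] top 0.2345 c 2.093 0.7826 med [2.0956 0.7335 0.2343] d 0.6046 rgb [69. 60. 50.]
px [34. 16.] top 0.2346 c -0.2102 1.7298 med [-0.2078  1.7268  0.2346] d 0.0715 rgb [34. 56. 44.]
px [264.  57.] top 0.2214 c 0.6565 0.7961 med [0.6502 0.7783 0.2198] d 0.4226 rgb [100. 107. 105.]
px [263. 104.] top 0.2049 c 0.5539 0.3911 med [0.5545 0.3848 0.2035] d 0.0811 rgb [29. 29. 30.]
px [266. 125.] top 0.2225 c 0.5245 0.2307 med [0.5216 0.2256 0.2215] d 0.0916 rgb [30. 29. 30.]
px [260. 155.] top 0.2126 c 0.4718 0.0891 med [0.4711 0.0827 0.2116] d 0.0841 rgb [170. 173. 174.]
px [ 40. 231.] top 0.2341 c 0.0227 -0.0546 med [ 0.0234 -0.0781  0.2336] d 0.1224 rgb [53. 48. 43.]
```

>>> move_arm --series "0 0 0 60 -2 20 1;0 0 0 120 -3 30 1;0 0 0 155 -3 32 1;0 0 0 160 -3 32 1;0 0 0 160 -3 50 1;0 0 0 160 -3 80 1;0 0 0 160 -3 110 1;0 0 0 160 -3 140 1;0 0 0 160 -3 160 1;0 0 0 160 -3 173 1;0 0 0 160 -3 173 1;0 0 0 160 -3 173 1;0 0 0 160 -3 173 -1;0 0 0 160 -3 173 -1;0 0 0 160 -3 173 -1;0 0 0 160 -3 173 -1;0 0 0 160 -3 173 -1;0 0 0 160 -3 173 -1"

```text
t: 16.4
ee_pos: [0.5201, 0.2355, 0.1603]
tcp_rot: [23.1, 89.9, -21.7]
contact_force: [0.6, 0.3, -1.2]
grip_width: 0.734
grip_force: 57.4
```

>>> move_arm --series "0 0 -0.05 -50 0 0 -1;0 0 -0.2 -100 0 0 -1;0 0 -1.5 -100 0 0 -1;0 0 -1.5 -100 0 0 -1;0 0 -1.5 -100 0 0 -1;0 0 -1.5 -100 0 0 -1;0 0 -1.5 -100 0 0 -1;0 0 -1.5 -100 0 0 -1;0 0 -1.5 -100 0 0 -1;0 0 -3.1416 -100 0 0 -1;0 0 -3.1416 -100 0 0 -1;0 0 -3.1416 -100 0 0 -1;0 0 -3.1416 -100 0 0 -1;0 0 -3.1416 -100 0 0 -1;0 0 -3.1416 -100 0 0 -1;0 0 -3.1416 -100 0 0 -1;0 0 -3.1416 -100 0 0 -1;0 0 -3.1416 -100 0 0 -1;0 0 -3.1416 -100 0 0 -1;0 0 -3.1416 -100 0 0 -1"

```text
t: 18.9
ee_pos: [0.5198, 0.2355, 0.2602]
tcp_rot: [-64.9, -89.7, -160.0]
contact_force: [-0.9, -1.0, -2.6]
grip_width: 0.733
grip_force: 57.4
```

>>> move_arm --series "0 0 0 -40 0 0 -1;0 0 0 -75 0 0 -1;0 0 0 -92 0 0 -1;0 0 0 -97.5 0 0 -1;0 0 0 -98 0 0 -1;0 0 0 -98 0 0 -1;0 0 0 -98 0 0 -1;0 0 0 -98 0 0 0.5;0 0 0 -98 0 0 1;0 0 0 -98 0 0 1;0 0 0 -98 0 0 1;0 0 0 -98 0 0 1;0 0 0 -98 0 0 1;0 0 0 -98 0 -30 1;0 0 0 -98 0 -70 1;0 0 0 -98 0 -110 1;0 0 0 -98 0 -145 1;0 0 0 -60 0 -155 1;0 0 0 -20 0 -155 1;0 0 0 -20 0 -155 1"

```text
t: 21.4
ee_pos: [0.41, 0.3455, 0.2422]
tcp_rot: [-73.5, -89.8, -151.3]
contact_force: [0.0, -0.1, -0.2]
grip_width: 0.999
grip_force: 0.0
```

```bash
python3 - <<'E'
from h import *
st()
for n in ('scene','side'):
  im,_=snap(n,n+'3');jars(cloud(n,n+'3'),im)
cmd([.459,.4875,.26],Rot(-45,1));cmd([.459,.4875,.152],Rot(-45,1));cmd([.553,.395,.152],Rot(-45,1))
for p in ([.459,.4875,.152],[.553,.395,.152],[.553,.395,.26]):
   print(ik(np.array(p),Rot(-45,1),np.array([62,66,87,-75,98,-116]))[0].round())
E
```

```text
21.4 q [  71.6   54.   105.1  -65.1   99.3 -108.7] p [0.41   0.3455 0.2422] rot [ -73.51  -89.75 -151.33] F [ 0.  -0.1 -0.2] w 0.999 gf 0.0
px [29. 72.] top 0.2354 c 0.1461 -0.9254 med [ 0.2172 -0.8954  0.2348] d 0.188 rgb [28. 43. 33.]
px [323.  61.] top 0.2317 c 0.0401 0.0361 med [0.0727 0.0429 0.231 ] d 0.1394 rgb [45. 40. 34.]
px [519. 101.] top 0.2382 c 0.2819 0.5546 med [0.2497 0.5783 0.2366] d 0.2722 rgb [40. 34. 28.]
px [448. 120.] top 0.2385 c 0.3859 0.3532 med [0.3715 0.3504 0.2363] d 0.1003 rgb [27. 26. 24.]
px [342. 153.] top 0.2137 c 0.4741 0.0878 med [0.4766 0.0877 0.2124] d 0.0796 rgb [146. 147. 145.]
px [401. 169.] top 0.2236 c 0.5251 0.2325 med [0.5294 0.2299 0.2223] d 0.0888 rgb [144. 145. 142.]
px [612. 213.] top 0.2213 c 0.6159 0.7361 med [0.6151 0.6819 0.2201] d 0.2939 rgb [84. 88. 84.]
px [469. 185.] top 0.2055 c 0.5569 0.3912 med [0.5595 0.3893 0.2042] d 0.0779 rgb [30. 28. 27.]
px [169.   5.] top 0.2329 c 0.3873 1.7194 med [0.3459 1.7255 0.2334] d 0.3263 rgb [38. 60. 48.]
px [583.  18.] top 0.2346 c 2.0895 0.7841 med [2.0949 0.7291 0.2345] d 0.6048 rgb [69. 60
[... 359 characters left out ...]
0.2358] d 0.0992 rgb [40. 38. 36.]
px [263. 104.] top 0.205 c 0.5579 0.3914 med [0.5552 0.3848 0.2035] d 0.0818 rgb [29. 29. 30.]
px [266. 125.] top 0.2225 c 0.5242 0.2308 med [0.522  0.2254 0.2214] d 0.0867 rgb [160. 162. 162.]
px [260. 155.] top 0.2126 c 0.4732 0.0872 med [0.4705 0.0832 0.2113] d 0.0836 rgb [171. 174. 174.]
px [ 40. 231.] top 0.2339 c 0.0215 -0.0555 med [ 0.0237 -0.0784  0.2333] d 0.1209 rgb [53. 49. 43.]
[-0.002 -0.001 -0.002] [  19.8 -135.6  -65.8] rows 3
[-0.002 -0.001 -0.002] [ -88.2 -135.5  -66. ] rows 3
[-0.002 -0.001 -0.002] [ -88.4 -136.2   65.9] rows 3
[  71.   69.   78.  -67.  104. -120.]
[  62.   66.   87.  -75.   97. -115.]
[  62.   57.   90.  -76.   99. -122.]
```

```bash
python3 - <<'E'
from h import *
P=np.concatenate([cloud(n,n+'0').reshape(-1,3) for n in('scene','side')]);P=P[np.isfinite(P).all(1)]
g=P[(P[:,2]>.03)&(P[:,0]>0)&(P[:,0]<.8)&(P[:,1]>.46)&(P[:,1]<1.1)]
b=(g[:,:2]//.05).astype(int)
for k in sorted(set(map(tuple,b))):
    m=(b==k).all(1)
    if m.sum()>3: print((np.array(k)*.05).round(2),g[m,2].max().round(2),end='; ')
E
```

```text
[0.   0.75] 0.14; [0.  0.8] 0.14; [0.   0.85] 0.14; [0.  0.9] 0.14; [0.   0.95] 0.14; [0.05 0.8 ] 0.09; [0.05 0.85] 0.14; [0.05 0.9 ] 0.09; [0.15 0.9 ] 0.2; [0.2 0.9] 0.19; [0.2  0.95] 0.18; [0.25 0.7 ] 0.48; [0.3  0.65] 0.47; [0.3 0.7] 0.48; [0.35 0.45] 0.1; [0.4  0.45] 0.1; [0.45 0.45] 0.1; [0.45 0.7 ] 0.17; [0.45 0.75] 0.22; [0.45 0.8 ] 0.22; [0.45 0.85] 0.22; [0.5  0.45] 0.1; [0.5 0.6] 0.19; [0.5  0.65] 0.22; [0.5 0.7] 0.22; [0.5  0.75] 0.22; [0.5 0.8] 0.22; [0.5  0.85] 0.22; [0.55 0.45] 0.1; [0.55 0.55] 0.22; [0.55 0.6 ] 0.22; [0.55 0.65] 0.22; [0.55 0.7 ] 0.22; [0.55 0.75] 0.22; [0.55 0.8 ] 0.22; [0.55 0.85] 0.22; [0.55 0.9 ] 0.22; [0.6  0.45] 0.1; [0.6  0.55] 0.22; [0.6 0.6] 0.22; [0.6  0.65] 0.22; [0.6 0.7] 0.22; [0.6  0.75] 0.22; [0.6 0.8] 0.22; [0.6  0.85] 0.22; [0.6 0.9] 0.22; [0.65 0.6 ] 0.22; [0.65 0.65] 0.22; [0.65 0.7 ] 0.22; [0.65 0.75] 0.22; [0.65 0.8 ] 0.22; [0.65 0.85] 0.22; [0.65 0.9 ] 0.22; [0.65 0.95] 0.22; [0.7 0.6] 0.22; [0.7  0.65] 0.22; [0.7 0.7] 0.22; [0.7  0.75] 0.22; [0.7 0.8] 0.22; [0.7  0.85] 0.22; [0.7 0.9] 0.22; [0.7  0.95] 0.22; [0.75 0.65] 0.22; [0.75 0.7 ] 0.22; [0.75 0.75] 0.22; [0.75 0.8 ] 0.22; [0.75 0.85] 0.22; [0.75 0.9 ] 0.22;
```

```bash
python3 - <<'E'
from h import *
h=np.array([np.cos(np.radians(38)),-np.sin(np.radians(38)),0]);B=np.array([.557,.391,.152])
for d in (106,6):
  p=B-h*d/1000;cmd(p,Rot(-38,1));print(p.round(3),ik(p,Rot(-38,1),np.array([62,66,87,-75,98,-116]))[0].round())
E
```

```text
[ 0.12  -0.002 -0.001] [ -88.2 -123.5  -33.7] rows 3
[0.473 0.456 0.152] [  71.   66.   89.  -73.   98. -114.]
[ 0.12  -0.002 -0.001] [ -88.4 -135.5   65.6] rows 3
[0.552 0.395 0.152] [  63.   64.   94.  -80.   94. -111.]
```

>>> move_arm --series "0.06 0 0 10 -60 -50 1;0.12 0 0 10 -110 -50 1;0.12 0 0 0 -123 -40 1;0.12 0 0 -50 -123 -34 1;0.12 0 0 -85 -123 -34 1;0.12 0 0 -88 -123 -34 1;0.12 0 0 -88 -126 -10 1;0.12 0 0 -88 -130 20 1;0.12 0 0 -88 -133 45 1;0.12 0 0 -88 -135 60 1;0.12 0 0 -88 -135 66 1;0.12 0 0 -88 -135 66 1;0.12 0 0 -88 -135 66 1;0.12 0 0 -88 -135 66 -1;0.12 0 0 -88 -135 66 -1;0.12 0 0 -88 -135 66 -1;0.12 0 0 -88 -135 66 -1;0.12 0 0 -88 -135 66 -1;0.12 0 0 -88 -135 66 -1;0.12 0 0 -88 -135 66 -1"

```text
t: 24.0
ee_pos: [0.5523, 0.3939, 0.1523]
tcp_rot: [-15.4, -89.9, 157.4]
contact_force: [-0.6, 1.0, -1.3]
grip_width: 0.595
grip_force: 52.9
```

Flip jar B (tool x up; roll +180).

>>> move_arm --series "0 0 0.05 50 0 0 -1;0 0 0.2 100 0 0 -1;0 0 1.5 100 0 0 -1;0 0 1.5 100 0 0 -1;0 0 1.5 100 0 0 -1;0 0 1.5 100 0 0 -1;0 0 1.5 100 0 0 -1;0 0 1.5 100 0 0 -1;0 0 1.5 100 0 0 -1;0 0 3.1416 100 0 0 -1;0 0 3.1416 100 0 0 -1;0 0 3.1416 100 0 0 -1;0 0 3.1416 100 0 0 -1;0 0 3.1416 100 0 0 -1;0 0 3.1416 100 0 0 -1;0 0 3.1416 100 0 0 -1;0 0 3.1416 100 0 0 -1;0 0 3.1416 100 0 0 -1;0 0 3.1416 100 0 0 -1;0 0 3.1416 100 0 0 -1"

```text
t: 26.5
ee_pos: [0.552, 0.3939, 0.2522]
tcp_rot: [-54.3, 89.8, -92.3]
contact_force: [-0.8, 0.1, -1.7]
grip_width: 0.594
grip_force: 53.0
```

>>> move_arm --series "0 0 0 40 0 0 -1;0 0 0 75 0 0 -1;0 0 0 93 0 0 -1;0 0 0 98 0 0 -1;0 0 0 99.3 0 0 -1;0 0 0 99.3 0 0 -1;0 0 0 99.3 0 0 -1;0 0 0 99.3 0 0 0.5;0 0 0 99.3 0 0 1;0 0 0 99.3 0 0 1;0 0 0 99.3 0 0 1;0 0 0 99.3 0 0 1;0 0 0 99.3 0 0 1;0 0 0 99.3 0 -30 1;0 0 0 99.3 0 -70 1;0 0 0 99.3 0 -110 1;0 0 0 50 0 -120 1;0 0 0 0 0 -130 1;0 0 0 -50 0 -130 1;0 0 0 -50 0 -130 1"

```text
t: 29.0
ee_pos: [0.4494, 0.4748, 0.3058]
tcp_rot: [79.8, 89.6, 41.8]
contact_force: [0.0, -0.5, -0.4]
grip_width: 0.999
grip_force: 0.0
```

```bash
python3 - <<'E'
from h import *
st()
im,_=snap('scene','scene4');jars(cloud('scene','scene4'),im)
cmd([.40,.15,.45],down(110))
cmd([.40,-.2,.45],down(60))
E
```

```text
29.0 q [ 73.2  52.3  91.4 -72.7 102.4  55.9] p [0.4494 0.4748 0.3058] rot [79.76 89.64 41.79] F [ 0.  -0.5 -0.4] w 0.999 gf 0.0
px [29. 72.] top 0.235 c 0.1429 -0.9292 med [ 0.2166 -0.895   0.2346] d 0.1929 rgb [28. 43. 33.]
px [323.  61.] top 0.2315 c 0.0406 0.0361 med [0.0729 0.0428 0.2305] d 0.1388 rgb [44. 39. 33.]
px [342. 153.] top 0.2137 c 0.4735 0.0875 med [0.4767 0.0884 0.2124] d 0.0803 rgb [143. 144. 142.]
px [401. 169.] top 0.2236 c 0.5268 0.2289 med [0.5291 0.2299 0.2223] d 0.0869 rgb [141. 141. 139.]
px [612. 213.] top 0.2214 c 0.618 0.7364 med [0.6153 0.6816 0.22  ] d 0.2957 rgb [82. 86. 82.]
px [469. 185.] top 0.2057 c 0.5579 0.3902 med [0.5591 0.3896 0.2041] d 0.0736 rgb [147. 149. 147.]
[0.441 1.526 0.435] [-147.2 -285.5  160.8] rows 9
[1.109 1.27  1.103] [-148.  -561.4  376.3] rows 12
```

View pics/scene4.png

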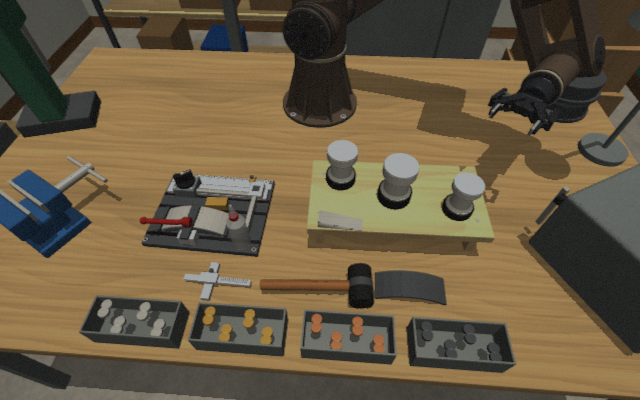

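```bash
python3 - <<'E'
from h import *
cmd([.42,-.28,.36],down(55))
im=cv2.imread('pics/scene4.png')[150:260,130:290];cv2.imwrite('pics/c2.png',cv2.resize(im,None,fx=5,fy=5,interpolation=2))
E
```

```text
[1.173 1.232 1.168] [ -58.1 -612.4  441.2] rows 13
```

View pics/c2.png

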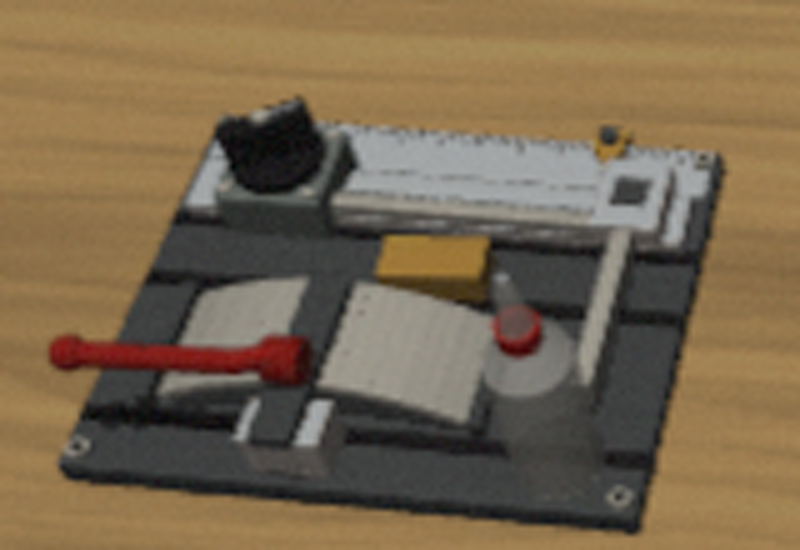

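>>> move_arm --series "0.441 1.526 0.435 -147 -285 161 1;0.441 1.526 0.435 -147 -285 161 1;0.441 1.526 0.435 -147 -285 161 1;0.441 1.526 0.435 -147 -285 161 1;0.441 1.526 0.435 -147 -285 161 1;0.441 1.526 0.435 -147 -285 161 1;0.441 1.526 0.435 -147 -285 161 1;0.441 1.526 0.435 -147 -285 161 1;0.441 1.526 0.435 -147 -285 161 1;0.441 1.526 0.435 -147 -285 161 1;1.109 1.27 1.103 -148 -561 376 1;1.109 1.27 1.103 -148 -561 376 1;1.109 1.27 1.103 -148 -561 376 1;1.109 1.27 1.103 -148 -561 376 1;1.109 1.27 1.103 -148 -561 376 1;1.109 1.27 1.103 -148 -561 376 1;1.109 1.27 1.103 -148 -561 376 1;1.109 1.27 1.103 -148 -561 376 1"

```text
t: 31.3
ee_pos: [0.4001, -0.1982, 0.4497]
tcp_rot: [-180.0, 0.3, 60.0]
contact_force: [-0.3, 0.3, -0.4]
grip_width: 1.003
grip_force: 0.0
```

```bash
python3 - <<'E'
from h import *
st();cmd([.40,-.28,.34],down(55))
E
```

```text
31.3 q [-30.    1.5  99.7  -0.3  78.9  -0. ] p [ 0.4001 -0.1982  0.4497] rot [-179.96    0.29   60.04] F [-0.3  0.3 -0.4] w 1.003 gf 0.0
[-0.001  0.005  0.088] [-70.3  40.9 110. ] rows 3
```

The crop shows the knob at (270,145) with its bar, the brass index at (612,140), and the end stop block at (635,195). I'll look closely with the wrist camera.

>>> move_arm --series "0 0.005 0.088 -70 41 110 1;0 0.005 0.088 -70 41 110 1;0 0.005 0.088 -70 41 110 1;0 0.005 0.088 -70 41 110 1;0 0.005 0.088 -70 41 110 1"

```text
t: 31.92
ee_pos: [0.4013, -0.2799, 0.3422]
tcp_rot: [179.8, -0.1, 55.0]
contact_force: [-0.8, -0.1, 0.5]
grip_width: 0.998
grip_force: 0.0
```

```bash
python3 - <<'E'
from h import *
st();im,_=snap('wrist','wrist2')
cv2.imwrite('pics/w2.png',im[:,:,::-1])
E
```

```text
31.93 q [-3.850e+01  9.400e+00  1.056e+02  1.000e-01  6.480e+01 -3.600e+00] p [ 0.4013 -0.2799  0.3422] rot [ 1.7985e+02 -9.0000e-02  5.5000e+01] F [-0.8 -0.1  0.5] w 0.998 gf 0.0
```

View pics/w2.png

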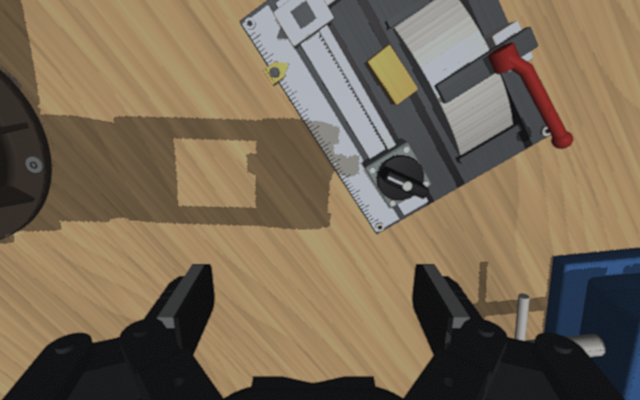

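```bash
python3 - <<'E'
from h import *
im=cv2.imread('pics/w2.png');a=cv2.resize(im[0:110,235:355],None,fx=5,fy=5,interpolation=2)
b=cv2.resize(im[140:220,355:445],None,fx=5,fy=5,interpolation=2)
c=np.zeros((550,600+200,3),np.uint8);c[:,:600]=a;b=b[:, :];b=cv2.resize(b,(200,178));c[:178,600:]=b
cv2.imwrite('pics/c3.png',c)
P=cloud('wrist','wrist2')
for u,v in [(250,22),(380,229),(546,133),(277,71),(404,184),(390,178),(425,195),(302,15)]: print(u,v,P[v,u].round(4))
E
```

```text
250 22 [ 0.4258 -0.1211  0.0221]
380 229 [ 0.4125 -0.4241  0.0236]
546 133 [ 0.6507 -0.4319  0.0237]
277 71 [ 0.4201 -0.1814  0.0332]
404 184 [ 0.4679 -0.3591  0.0942]
390 178 [ 0.4589 -0.3451  0.0922]
425 195 [ 0.4808 -0.385   0.091 ]
302 15 [ 0.4763 -0.1534  0.0516]
```

View pics/c3.png

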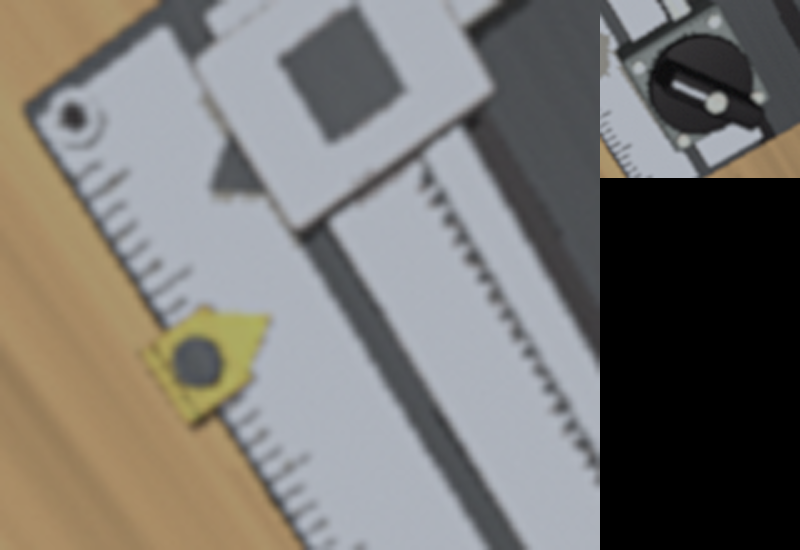

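```bash
cat >> h.py <<'E'
def ray(n,f,u,v,z):
    m=arm.camera_model(n);T=np.load(f'pics/{f}.npz')['T'];F=200/np.tan(np.radians(m['vfov'])/2)
    d=T[:3,:3]@np.array([(u-m['cx'])/F,-(v-m['cy'])/F,-1]);return T[:3,3]+d*(z-T[2,3])/d[2]
E
python3 - <<'E'
from h import *
i=ray('wrist','wrist2',289,63.6,.03);p=ray('wrist','wrist2',277.4,38,.03)
ex=P=None
c=[ray('wrist','wrist2',u,v,.018) for u,v in((250,22),(380,229),(546,133))]
yd=c[0]-c[1];yd/=np.linalg.norm(yd);xd=c[2]-c[1];xd/=np.linalg.norm(xd)
print('idx',i.round(4),'ptr',p.round(4),'d along y',((p-i)@yd).round(4),'along x',((p-i)@xd).round(4),yd.round(3),xd.round(3))
P=cloud('wrist','wrist2').reshape(-1,3)
k=P[(np.abs(P[:,0]-.465)<.05)&(np.abs(P[:,1]+.36)<.05)]
print(np.histogram(k[:,2],bins=np.arange(.02,.12,.005)))
b=k[(k[:,2]>.083)];b=b[:,:2].astype(np.float32)
r=cv2.minAreaRect(b);print(r,len(b),b.mean(0))
E
```

```text
idx [ 0.4361 -0.1827  0.03  ] ptr [ 0.4414 -0.1533  0.03  ] d along y 0.0296 along x 0.0043 [0.044 0.999 0.   ] [ 0.999 -0.033  0.   ]
(array([354, 380,  87, 215,  52,  78, 706,  65, 990,  86,  34,  41,  41,
        94, 499,   0,   0,   0,   0]), array([0.02 , 0.025, 0.03 , 0.035, 0.04 , 0.045, 0.05 , 0.055, 0.06 ,
       0.065, 0.07 , 0.075, 0.08 , 0.085, 0.09 , 0.095, 0.1  , 0.105,
       0.11 , 0.115]))
((0.46689102053642273, -0.34151968359947205), (0.03409697860479355, 0.09158331155776978), 32.107357025146484) 2808 [ 0.45548388 -0.32317206]
```

```bash
python3 - <<'E'
from h import *
P=cloud('wrist','wrist2').reshape(-1,3)
k=P[(np.abs(P[:,0]-.465)<.04)&(np.abs(P[:,1]+.365)<.04)&(np.abs(P[:,2]-.092)<.004)]
b=k[:,:2].astype(np.float32);r=cv2.minAreaRect(b);bx=cv2.boxPoints(r);print(r,len(b),b.mean(0).round(4))
c=b.mean(0);w,v=np.linalg.eigh(np.cov(b.T));d=v[:,1];ang=np.degrees(np.arctan2(d[1],d[0]));print('bar ang',ang)
d_=k[:,:2]
dk=P[(np.abs(P[:,0]-.465)<.04)&(np.abs(P[:,1]+.365)<.04)&(np.abs(P[:,2]-.0645)<.0035)]
print('disc',len(dk),cv2.minEnclosingCircle(dk[:,:2].astype(np.float32)))
c=np.array(r[0])
for yaw in (ang,ang+180):
  print(yaw,[ik(np.array([c[0],c[1],.087]),down(yaw-s),np.array([-37,40,110,0,40,0]))[0].round(1).tolist() for s in (0,170)])
  cmd([c[0],c[1],.15],down(yaw));cmd([c[0],c[1],.087],down(yaw))
E
```

```text
((0.46893778443336487, -0.3630877733230591), (0.014137879945337772, 0.05279196426272392), 30.631643295288086) 567 [ 0.4687 -0.362 ]
bar ang 120.97441202848708
disc 1044 ((0.4688372015953064, -0.36287134885787964), 0.02794799581170082)
120.97441202848708 [[-40.7, 34.6, 107.4, 0.0, 38.0, -71.7], [-40.7, 34.6, 107.4, 0.0, 38.0, 98.3]]
[ 0.004  0.    -1.151] [-29.5 102.5 192.5] rows 7
[ 0.004  0.    -1.151] [-29.6 102.4 255.5] rows 7
300.9744120284871 [[-40.7, 34.6, 107.4, 0.0, 38.0, 108.3], [-40.7, 34.6, 107.4, 0.0, 38.0, -81.7]]
[ 0.    -0.004  1.99 ] [-29.5 102.5 192.5] rows 11
[ 0.    -0.004  1.99 ] [-29.6 102.4 255.5] rows 11
```

>>> move_arm --series "0.004 0 -1.151 -29.5 102.5 150 -0.2;0.004 0 -1.151 -29.5 102.5 150 -0.2;0.004 0 -1.151 -29.5 102.5 150 -0.2;0.004 0 -1.151 -29.5 102.5 150 -0.2;0.004 0 -1.151 -29.5 102.5 150 -0.2;0.004 0 -1.151 -29.5 102.5 150 -0.2;0.004 0 -1.151 -29.5 102.5 192 -0.2;0.004 0 -1.151 -29.5 102.5 192 -0.2;0.004 0 -1.151 -29.5 102.5 192 -0.2"

```text
t: 33.1
ee_pos: [0.4684, -0.3637, 0.1503]
tcp_rot: [-180.0, -0.1, 120.8]
contact_force: [-0.2, 0.2, 0.2]
grip_width: 0.406
grip_force: 0.0
```

```bash
python3 - <<'E'
from h import *
st();cmd([.4689,-.363,.0925],down(120.6))
E
```

```text
33.1 q [-40.7  30.2 104.6  -0.   45.2 -71.6] p [ 0.4684 -0.3637  0.1503] rot [-1.7995e+02 -6.0000e-02  1.2085e+02] F [-0.2  0.2  0.2] w 0.406 gf 0.0
[-0.001 -0.001  0.004] [ 0.3  0.8 57.8] rows 1
```

>>> move_arm --series "0 0 0 0.3 0.8 25 -0.2;0 0 0 0.3 0.8 45 -0.2;0 0 0 0.3 0.8 57.5 -0.2;0 0 0 0.3 0.8 57.5 -0.2;0 0 0 0.3 0.8 57.5 -1;0 0 0 0.3 0.8 57.5 -1;0 0 0 0.3 0.8 57.5 -1;0 0 0 0.3 0.8 57.5 -1;0 0 0 0.3 0.8 57.5 -1" --squeeze 30

```text
t: 34.22
ee_pos: [0.4692, -0.363, 0.0925]
tcp_rot: [180.0, -0.0, 120.9]
contact_force: [5.7, 4.1, 3.0]
grip_width: 0.155
grip_force: 30.6
```

>>> move_arm --series "0 0 0.18 0 0 0 -1;0 0 0.36 0 0 0 -1;0 0 0.54 0 0 0 -1;0 0 0.72 0 0 0 -1;0 0 0.9 0 0 0 -1;0 0 1.08 0 0 0 -1;0 0 1.26 0 0 0 -1;0 0 1.44 0 0 0 -1;0 0 1.62 0 0 0 -1;0 0 1.8 0 0 0 -1;0 0 1.98 0 0 0 -1;0 0 2.16 0 0 0 -1;0 0 2.34 0 0 0 -1;0 0 2.52 0 0 0 -1;0 0 2.7 0 0 0 -1;0 0 2.86 0 0 0 -1;0 0 2.93 0 0 0 -1;0 0 2.93 0 0 0 -1;0 0 2.93 0 0 0 -1"

```text
t: 36.6
ee_pos: [0.4706, -0.3646, 0.0926]
tcp_rot: [-180.0, -0.2, -47.0]
contact_force: [11.3, -3.5, -7.7]
grip_width: 0.156
grip_force: 29.4
```

```bash
python3 - <<'E'
from h import *
st();im,_=snap('wrist','wrist3');snap('side','side3')
cv2.imwrite('pics/c4.png',im[:,:,::-1])
E
```

```text
36.6 q [-40.7  34.9 106.5   0.   38.4  96.4] p [ 0.4706 -0.3646  0.0926] rot [-179.98   -0.21  -47.03] F [11.3 -3.5 -7.7] w 0.156 gf 29.4
```

View pics/c4.png

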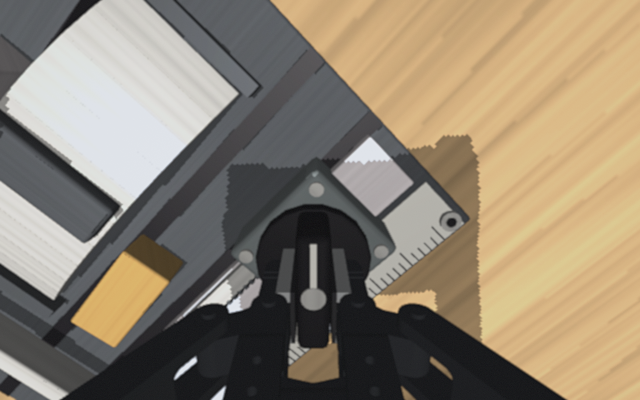

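```bash
python3 - <<'E'
from h import *
cmd([.4689,-.363,.16],down(-47));cmd([.42,-.28,.30],down(55))
E
```

```text
[-0.    -0.004 -0.   ] [ -2.1   0.2 -67.4] rows 2
[ 0.003 -0.003 -1.781] [ -95.6  -20.7 -207.7] rows 10
```

>>> move_arm --series "0 0 0 0 0 0 -0.2;0 0 0 0 0 0 -0.2;0 0 0 0 0 0 -0.2;0 0 0 0 0 -20 -0.2;0 0 0 0 0 -67 -0.2;0 0 -1.781 -95.6 -20.7 -208 -0.2;0 0 -1.781 -95.6 -20.7 -208 -0.2;0 0 -1.781 -95.6 -20.7 -208 -0.2;0 0 -1.781 -95.6 -20.7 -208 -0.2;0 0 -1.781 -95.6 -20.7 -208 1;0 0 -1.781 -95.6 -20.7 -208 1;0 0 -1.781 -95.6 -20.7 -208 1;0 0 -1.781 -95.6 -20.7 -208 1;0 0 -1.781 -95.6 -20.7 -208 1;0 0 -1.781 -95.6 -20.7 -208 1;0 0 -1.781 -95.6 -20.7 -208 1;0 0 -1.781 -95.6 -20.7 -208 1;0 0 -1.781 -95.6 -20.7 -208 1"

```text
t: 38.95
ee_pos: [0.4185, -0.2791, 0.2995]
tcp_rot: [-179.9, 0.0, 55.0]
contact_force: [-0.4, -0.3, 0.4]
grip_width: 0.998
grip_force: 0.0
```

```bash
python3 - <<'E'
from h import *
st();im,_=snap('wrist','wrist4')
uv=[]
T_=np.load('pics/wrist4.npz')['T'];m=arm.camera_model('wrist');F=200/np.tan(np.radians(m['vfov'])/2)
c=T_[:3,:3].T@(np.array([.4361,-.1827,.03])-T_[:3,3]);u=m['cx']+F*c[0]/-c[2];v=m['cy']-F*c[1]/-c[2];print(u,v)
u=int(np.clip(u,60,580));v=int(np.clip(v,50,350))
a=im[v-50:v+50,u-60:u+60,::-1];cv2.imwrite('pics/c5.png',cv2.resize(a,None,fx=6,fy=6,interpolation=2));print('org',u-60,v-50)
im,_=snap('scene','scene5');jars(cloud('scene','scene5'),im)
E
```

```text
38.95 q [-37.1  13.1 107.2  -0.   59.8  -2.1] p [ 0.4185 -0.2791  0.2995] rot [-1.7986e+02  1.0000e-02  5.4960e+01] F [-0.4 -0.3  0.4] w 0.998 gf 0.0
274.9502530773372 72.13845314633436
org 214 22
px [29. 72.] top 0.2355 c 0.1446 -0.9304 med [ 0.2188 -0.8947  0.2351] d 0.1906 rgb [28. 43. 33.]
px [317.  61.] top 0.234 c 0.0336 -0.0155 med [ 0.078  -0.0137  0.2328] d 0.1553 rgb [43. 38. 32.]
px [342. 153.] top 0.2135 c 0.4738 0.0881 med [0.477  0.0879 0.2123] d 0.0801 rgb [143. 144. 142.]
px [401. 169.] top 0.2237 c 0.5259 0.2292 med [0.5292 0.2303 0.2222] d 0.0866 rgb [141. 142. 140.]
px [612. 213.] top 0.2213 c 0.6158 0.7374 med [0.6155 0.6814 0.2201] d 0.29 rgb [83. 86. 82.]
px [469. 185.] top 0.2056 c 0.558 0.3891 med [0.5601 0.3882 0.2042] d 0.0741 rgb [149. 150. 148.]
```

View pics/c5.png

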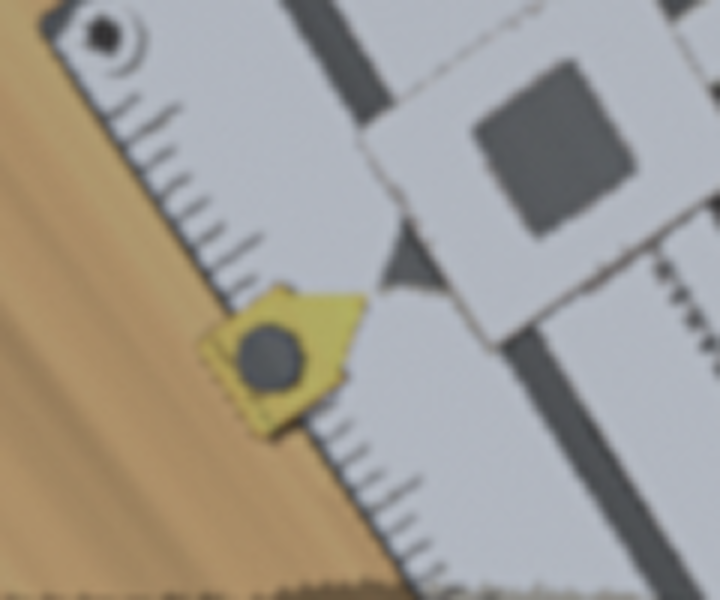

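```bash
python3 - <<'E'
from h import *
i=ray('wrist','wrist4',214+368/6,22+297/6,.03);p=ray('wrist','wrist4',214+383/6,22+287/6,.03)
print(p-i,(p-i)@np.array([.04,.999,0]))
cmd([.47,-.12,.35],Rot(90,1))
cmd([.4705,-.02,.156],Rot(90,1));cmd([.472,.082,.156],Rot(90,1))
E
```

```text
[ 0.00313177 -0.00019373  0.        ] -6.826140276995317e-05
[ 0.477  1.517 -0.48 ] [159.8 -49.2 -50.4] rows 9
[ 0.477  1.517 -0.48 ] [ 242.1 -105.7  143.7] rows 9
[ 0.477  1.517 -0.48 ] [ 326.5 -163.   143.8] rows 9
```

>>> move_arm --series "0.477 1.517 -0.48 160 -49 -50 1;0.477 1.517 -0.48 160 -49 -50 1;0.477 1.517 -0.48 160 -49 -50 1;0.477 1.517 -0.48 160 -49 -50 1;0.477 1.517 -0.48 160 -49 -50 1;0.477 1.517 -0.48 160 -49 -50 1;0.477 1.517 -0.48 160 -49 -50 1;0.477 1.517 -0.48 160 -49 -50 1;0.477 1.517 -0.48 160 -49 -50 1;0.477 1.517 -0.48 160 -49 -50 1;0.477 1.517 -0.48 160 -49 -50 1;0.477 1.517 -0.48 160 -49 -50 1;0.477 1.517 -0.48 160 -49 -50 1"

```text
t: 40.67
ee_pos: [0.4701, -0.1199, 0.3506]
tcp_rot: [160.1, -89.8, 110.0]
contact_force: [0.0, -0.1, 0.2]
grip_width: 1.001
grip_force: 0.0
```

```bash
python3 - <<'E'
from h import *
st()
for n in('scene','side'):
  im,_=snap(n,n+'6');jars(cloud(n,n+'6'),im)
cmd([.472,-.04,.156],Rot(90,1));cmd([.472,.082,.156],Rot(90,1))
E
```

```text
40.67 q [-47.4  46.   98.4  48.4 115.2 -64.3] p [ 0.4701 -0.1199  0.3506] rot [160.07 -89.85 109.95] F [ 0.  -0.1  0.2] w 1.001 gf 0.0
px [29. 72.] top 0.2356 c 0.1461 -0.9322 med [ 0.2171 -0.8939  0.2351] d 0.1875 rgb [29. 45. 35.]
px [314.  61.] top 0.2337 c 0.0418 -0.0278 med [ 0.08   -0.0248  0.2322] d 0.1428 rgb [47. 42. 35.]
px [342. 153.] top 0.2138 c 0.4742 0.0886 med [0.4766 0.0884 0.2122] d 0.0791 rgb [151. 152. 150.]
px [401. 169.] top 0.2235 c 0.5256 0.2314 med [0.5292 0.2295 0.2222] d 0.0874 rgb [150. 151. 148.]
px [612. 213.] top 0.2213 c 0.6173 0.7372 med [0.6149 0.6817 0.2201] d 0.2989 rgb [88. 92. 87.]
px [469. 185.] top 0.2056 c 0.5575 0.3887 med [0.56   0.3887 0.2042] d 0.0752 rgb [158. 159. 157.]
px [583.  18.] top 0.2347 c 2.0914 0.7822 med [2.0954 0.7354 0.2344] d 0.5974 rgb [89. 78. 65.]
px [54. 14.] top 0.235 c -0.1097 1.7292 med [-0.1119  1.7273  0.2345] d 0.2698 rgb [45. 73. 57.]
px [308.  52.] top 0.2211 c 0.7875 0.7983 med [0.8088 0.7639 0.2197] d 0.1917 rgb [121. 128. 127.]
px [271. 130.] top 0.2217 c 0.537 0.2098 med [0.5393 0.1982 0.221 ] d 0.0657 rgb [164. 162. 157.]
px [ 43. 229.] top 0.2347 c 0.0239 -0.0302 med [ 0.033  -0.0758  0.234 ] d 0.1489 rgb [72. 66. 58.]
[-0.001  0.001  0.   ] [-194.1    1.9   80.2] rows 4
[-0.001  0.001  0.   ] [-193.9    2.   202.2] rows 5
```

>>> move_arm --series "0 0 0 -60 2 40 1;0 0 0 -120 2 60 1;0 0 0 -170 2 75 1;0 0 0 -194 2 80 1;0 0 0 -194 2 100 1;0 0 0 -194 2 130 1;0 0 0 -194 2 160 1;0 0 0 -194 2 185 1;0 0 0 -194 2 202 1;0 0 0 -194 2 202 1;0 0 0 -194 2 202 1;0 0 0 -194 2 202 -1;0 0 0 -194 2 202 -1;0 0 0 -194 2 202 -1;0 0 0 -194 2 202 -1;0 0 0 -194 2 202 -1;0 0 0 -194 2 202 -1" --squeeze 50

```text
t: 42.9
ee_pos: [0.4719, 0.0822, 0.1556]
tcp_rot: [-61.0, -90.0, -29.0]
contact_force: [0.9, 0.6, -2.0]
grip_width: 0.664
grip_force: 55.6
```

>>> move_arm --series "0 0 0.05 50 0 0 -1;0 0 0.2 100 0 0 -1;0 0 1.5 100 0 0 -1;0 0 1.5 100 0 0 -1;0 0 1.5 100 0 0 -1;0 0 1.5 100 0 0 -1;0 0 1.5 100 0 0 -1;0 0 1.5 100 0 0 -1;0 0 1.5 100 0 0 -1;0 0 3.1416 100 0 0 -1;0 0 3.1416 100 0 0 -1;0 0 3.1416 100 0 0 -1;0 0 3.1416 100 0 0 -1;0 0 3.1416 100 0 0 -1;0 0 3.1416 100 0 0 -1;0 0 3.1416 100 0 0 -1;0 0 3.1416 100 0 0 -1;0 0 3.1416 100 0 0 -1;0 0 3.1416 100 0 0 -1;0 0 3.1416 100 0 0 -1"

```text
t: 45.4
ee_pos: [0.4719, 0.0822, 0.2556]
tcp_rot: [-85.0, 89.8, 5.1]
contact_force: [-0.3, 0.1, -3.0]
grip_width: 0.662
grip_force: 55.6
```

>>> move_arm --series "0 0 0 40 0 0 -1;0 0 0 75 0 0 -1;0 0 0 92 0 0 -1;0 0 0 98 0 0 -1;0 0 0 98.5 0 0 -1;0 0 0 98.5 0 0 -1;0 0 0 98.5 0 0 -1;0 0 0 98.5 0 0 0.5;0 0 0 98.5 0 0 1;0 0 0 98.5 0 0 1;0 0 0 98.5 0 0 1;0 0 0 98.5 0 0 1;0 0 0 98.5 0 0 1;0 0 0 98.5 0 -30 1;0 0 0 98.5 0 -70 1;0 0 0 98.5 0 -110 1;0 0 0 98.5 0 -140 1;0 0 0 50 0 -180 1;0 0 0 0 0 -210 1;0 0 0 -50 0 -240 1"

```text
t: 47.9
ee_pos: [0.4718, -0.1589, 0.3071]
tcp_rot: [53.9, 89.9, 144.0]
contact_force: [-0.3, -1.0, -0.5]
grip_width: 1.004
grip_force: 0.0
```

```bash
python3 - <<'E'
from h import *
st()
im,_=snap('scene','scene7');jars(cloud('scene','scene7'),im)
cmd([.40,-.2,.45],down(60))
E
```

```text
47.9 q [-49.5  51.2  94.2  46.1 115.6 114.2] p [ 0.4718 -0.1589  0.3071] rot [ 53.95  89.94 143.98] F [-0.3 -1.  -0.5] w 1.004 gf 0.0
px [29. 72.] top 0.2354 c 0.1451 -0.9294 med [ 0.2174 -0.8942  0.2348] d 0.188 rgb [30. 46. 35.]
px [311.  61.] top 0.2332 c 0.0427 -0.0373 med [ 0.0756 -0.0365  0.232 ] d 0.1287 rgb [48. 43. 36.]
px [342. 153.] top 0.2137 c 0.4727 0.0884 med [0.4767 0.0885 0.2124] d 0.0824 rgb [30. 28. 27.]
px [400. 169.] top 0.2235 c 0.5261 0.2305 med [0.5289 0.2294 0.2223] d 0.0867 rgb [151. 152. 149.]
px [612. 213.] top 0.2213 c 0.6166 0.7361 med [0.6153 0.6816 0.2201] d 0.2937 rgb [88. 92. 88.]
px [469. 185.] top 0.2056 c 0.5574 0.3894 med [0.5599 0.3888 0.2042] d 0.0735 rgb [158. 160. 158.]
[-1.923  0.51  -1.927] [-137.7   71.7  -38.1] rows 15
```

>>> move_arm --series "-1.923 0.508 -1.928 -137 71 -39 1;-1.923 0.508 -1.928 -137 71 -39 1;-1.923 0.508 -1.928 -137 71 -39 1;-1.923 0.508 -1.928 -137 71 -39 1;-1.923 0.508 -1.928 -137 71 -39 1;-1.923 0.508 -1.928 -137 71 -39 1;-1.923 0.508 -1.928 -137 71 -39 1;-1.923 0.508 -1.928 -137 71 -39 1;-1.923 0.508 -1.928 -137 71 -39 1;-1.923 0.508 -1.928 -137 71 -39 1;-1.923 0.508 -1.928 -137 71 -39 1;-1.923 0.508 -1.928 -137 71 -39 1;-1.923 0.508 -1.928 -137 71 -39 1;-1.923 0.508 -1.928 -137 71 -39 1;-1.923 0.508 -1.928 -137 71 -39 1;-1.923 0.508 -1.928 -137 71 -39 1;-1.923 0.508 -1.928 -137 71 -39 1"

```text
t: 50.08
ee_pos: [0.4012, -0.1971, 0.4425]
tcp_rot: [-179.5, -0.0, 60.0]
contact_force: [0.3, -1.1, -0.6]
grip_width: 1.004
grip_force: 0.0
```

>>> move_arm --series "0 0 -0.873 299 -174 -5 1;0 0 -0.873 299 -174 -5 1;0 0 -0.873 299 -174 -5 1;0 0 -0.873 299 -174 -5 1;0 0 -0.873 299 -174 -5 1;0 0 -0.873 299 -174 -5 1;-1.021 -1.327 -1.01 481 -278 125 1;-1.021 -1.327 -1.01 481 -278 125 1;-1.021 -1.327 -1.01 481 -278 125 1;-1.021 -1.327 -1.01 481 -278 125 1;-1.021 -1.327 -1.01 481 -278 125 1;-1.021 -1.327 -1.01 481 -278 125 1;-1.021 -1.327 -1.01 481 -278 125 1;-1.021 -1.327 -1.01 481 -278 125 1;-1.021 -1.327 -1.01 481 -278 125 1;-1.021 -1.327 -1.01 481 -278 125 1;-1.021 -1.327 -1.01 481 -278 125 1;-1.021 -1.327 -1.01 481 -278 125 1;-1.021 -1.327 -1.01 481 -278 125 1;-1.021 -1.327 -1.01 481 -278 125 1"

```text
t: 52.58
ee_pos: [0.3991, 0.3591, 0.3208]
tcp_rot: [101.1, 89.8, 56.2]
contact_force: [0.3, 0.4, 0.4]
grip_width: 1.0
grip_force: 0.0
```

```bash
python3 - <<'E'
from h import *
st()
for n in ('scene','side'):
  im,_=snap(n,n+'8');jars(cloud(n,n+'8'),im)
cmd([.421,.3345,.161],Rot(-45,-1));cmd([.521,.2345,.161],Rot(-45,-1))
E
```

```text
52.58 q [ 73.   46.8 104.2 -65.2 103.   64.1] p [0.3991 0.3591 0.3208] rot [101.07  89.82  56.21] F [0.3 0.4 0.4] w 1.0 gf 0.0
px [29. 72.] top 0.2347 c 0.1442 -0.9313 med [ 0.2159 -0.8946  0.2343] d 0.1906 rgb [28. 43. 33.]
px [323.  61.] top 0.2311 c 0.0405 0.0376 med [0.071  0.043  0.2299] d 0.1349 rgb [45. 40. 33.]
px [342. 153.] top 0.2137 c 0.4732 0.0889 med [0.4764 0.0884 0.2124] d 0.0844 rgb [29. 27. 26.]
px [386. 157.] top 0.2236 c 0.4856 0.1973 med [0.4888 0.1968 0.2223] d 0.0852 rgb [142. 143. 140.]
px [612. 213.] top 0.2213 c 0.6148 0.7369 med [0.615  0.6817 0.22  ] d 0.293 rgb [84. 88. 83.]
px [469. 185.] top 0.2057 c 0.5572 0.3903 med [0.5603 0.3892 0.2042] d 0.074 rgb [150. 152. 150.]
px [169.   5.] top 0.2316 c 0.3987 1.7171 med [0.3615 1.7234 0.2313] d 0.3531 rgb [37. 59. 47.]
px [583.  18.] top 0.2345 c 2.0952 0.7828 med [2.0955 0.7326 0.2343] d 0.5944 rgb [68. 59. 49.]
px [34. 16.] top 0.2338 c -0.2083 1.7241 med [-0.2113  1.7274  0.2335] d 0.0729 rgb [34. 56. 44.]
px [264.  57.] top 0.2213 c 0.6574 0.7945 med [0.6494 0.7775 0.2199] d 0.4224 rgb [ 99. 106. 105.]
px [263. 104.] top 0.2047 c 0.5565 0.3878 med [0.5544 0.3857 0.2034] d 0.0801 rgb [168. 172. 174.]
px [257. 144.] top 0.222 c 0.4819 0.1961 med [0.4821 0.1913 0.2215] d 0.0878 rgb [97. 97. 98.]
px [ 40. 231.] top 0.234 c 0.0227 -0.0535 med [ 0.0245 -0.0779  0.2333] d 0.1219 rgb [53. 48. 42.]
[ 0.003  0.    -0.002] [159.6  -2.3  32.8] rows 3
[ 0.003  0.    -0.002] [159.6  -2.7 174.2] rows 4
```

```bash
python3 - <<'E'
from h import *
for p in ([.40,.281,.161],[.48,.201,.161],[.52,.2355,.26]):
   print(ik(np.array(p),Rot(-45,-1),np.array([62,66,100,-75,98,70]))[0].round());cmd(p,Rot(-45,-1))
E
```

```text
[ 70.  60. 112. -65.  93.  83.]
[ 0.003  0.    -0.002] [159.5 -55.   55.7] rows 3
[ 59.  60. 117. -76.  91.  87.]
[ 0.003  0.    -0.002] [159.5 -55.3 168.8] rows 4
[ 57.  50. 114. -78.  93.  74.]
[ 0.003  0.    -0.002] [ 60.6  -2.4 172.8] rows 3
```

>>> move_arm --series "0 0 0 40 -40 15 1;0 0 0 80 -55 30 1;0 0 0 130 -55 50 1;0 0 0 159.5 -55 56 1;0 0 0 159.5 -55 56 1;0 0 0 159.5 -55 80 1;0 0 0 159.5 -55 110 1;0 0 0 159.5 -55 140 1;0 0 0 159.5 -55 160 1;0 0 0 159.5 -55 169 1;0 0 0 159.5 -55 169 1;0 0 0 159.5 -55 169 1;0 0 0 159.5 -55 169 -1;0 0 0 159.5 -55 169 -1;0 0 0 159.5 -55 169 -1;0 0 0 159.5 -55 169 -1;0 0 0 159.5 -55 169 -1;0 0 0 159.5 -55 169 -1"

```text
t: 54.92
ee_pos: [0.4803, 0.201, 0.1607]
tcp_rot: [44.2, 89.9, -0.6]
contact_force: [-0.4, 3.0, 1.8]
grip_width: 0.733
grip_force: 57.7
```

```bash
python3 - <<'E'
from h import *
st();cmd([.52,.2355,.26],Rot(-45,-1));cmd([.52,.2355,.26],Rot(-45,1))
E
```

```text
54.92 q [ 58.8  61.1 117.3 -76.4  90.4  88.5] p [0.4803 0.201  0.1607] rot [44.19 89.91 -0.63] F [-0.4  3.   1.8] w 0.733 gf 57.7
[ 0.003  0.001 -0.001] [-99.3  52.6   3.9] rows 2
[ 2.000e-03 -5.000e-03  3.141e+00] [-99.3  52.6   3.9] rows 17
```

>>> move_arm --series "0 0 0 -50 0 0 -1;0 0 0 -99 30 2 -1;0 0 -1.5 -99 53 4 -1;0 0 -1.5 -99 53 4 -1;0 0 -1.5 -99 53 4 -1;0 0 -1.5 -99 53 4 -1;0 0 -1.5 -99 53 4 -1;0 0 -1.5 -99 53 4 -1;0 0 -1.5 -99 53 4 -1;0 0 -1.5 -99 53 4 -1;0 0 -3.1416 -99 53 4 -1;0 0 -3.1416 -99 53 4 -1;0 0 -3.1416 -99 53 4 -1;0 0 -3.1416 -99 53 4 -1;0 0 -3.1416 -99 53 4 -1;0 0 -3.1416 -99 53 4 -1;0 0 -3.1416 -99 53 4 -1;0 0 -3.1416 -99 53 4 -1;0 0 -3.1416 -99 53 4 -1;0 0 -3.1416 -99 53 4 -1"

```text
t: 57.42
ee_pos: [0.5203, 0.2354, 0.2592]
tcp_rot: [-74.4, -89.9, -150.5]
contact_force: [0.1, -0.0, -3.8]
grip_width: 0.73
grip_force: 57.7
```

```bash
python3 - <<'E'
from h import *
st();cmd([.52,.2355,.162],Rot(-45,1))
E
```

```text
57.42 q [  57.1   50.7  113.5  -78.5   93.3 -105.5] p [0.5203 0.2354 0.2592] rot [ -74.39  -89.94 -150.46] F [ 0.1 -0.  -3.8] w 0.73 gf 57.7
[-0.003 -0.    -0.001] [-97.2   0.2  -0.3] rows 2
```

>>> move_arm --series "0 0 0 -40 0 0 -1;0 0 0 -75 0 0 -1;0 0 0 -91 0 0 -1;0 0 0 -96.5 0 0 -1;0 0 0 -97 0 0 -1;0 0 0 -97 0 0 -1;0 0 0 -97 0 0 -1;0 0 0 -97 0 0 0.5;0 0 0 -97 0 0 1;0 0 0 -97 0 0 1;0 0 0 -97 0 0 1;0 0 0 -97 0 0 1;0 0 0 -97 0 0 1;0 0 0 -97 0 -30 1;0 0 0 -97 0 -70 1;0 0 0 -97 0 -110 1;0 0 0 -97 0 -145 1;0 0 0 -60 0 -155 1;0 0 0 -18 0 -155 1;0 0 0 -18 0 -155 1"

```text
t: 59.92
ee_pos: [0.4104, 0.3455, 0.2438]
tcp_rot: [-89.0, -89.8, -135.8]
contact_force: [0.2, -0.8, -1.3]
grip_width: 1.001
grip_force: 0.0
```

```bash
python3 - <<'E'
from h import *
st()
for n in ('scene','side'):
  im,_=snap(n,n+'9');jars(cloud(n,n+'9'),im)
h=np.array([np.cos(np.radians(38)),-np.sin(np.radians(38)),0]);B=np.array([.557,.3895,.152])
for d in (106,6):
  cmd(B-h*d/1000,Rot(-38,1))
E
```

```text
59.92 q [  71.6   53.8  105.1  -65.2   99.2 -108.9] p [0.4104 0.3455 0.2438] rot [ -89.01  -89.75 -135.79] F [ 0.2 -0.8 -1.3] w 1.001 gf 0.0
px [29. 72.] top 0.2352 c 0.143 -0.9289 med [ 0.2161 -0.8944  0.2346] d 0.1925 rgb [29. 44. 34.]
px [323.  61.] top 0.2318 c 0.0414 0.036 med [0.0722 0.0426 0.2305] d 0.1332 rgb [46. 41. 34.]
px [531.  95.] top 0.2388 c 0.2537 0.5895 med [0.2413 0.6053 0.2367] d 0.1849 rgb [40. 34. 28.]
px [343. 153.] top 0.2137 c 0.4727 0.0877 med [0.4762 0.0887 0.2123] d 0.0829 rgb [29. 27. 26.]
px [401. 169.] top 0.2237 c 0.5261 0.2307 med [0.5291 0.2308 0.2222] d 0.0879 rgb [29. 27. 26.]
px [612. 213.] top 0.2213 c 0.6158 0.7372 med [0.6154 0.6815 0.22  ] d 0.2935 rgb [85. 89. 85.]
px [469. 185.] top 0.2057 c 0.5573 0.3887 med [0.5602 0.3891 0.2041] d 0.0742 rgb [153. 155. 153.]
px [169.   5.] top 0.2321 c 0.3955 1.7095 med [0.364  1.724  0.2315] d 0.3455 rgb [38. 60. 48.]
px [583.  18.] top 0.2345 c 2.0911 0.7823 med [2.0955 0.7315 0.2339] d 0.6033 rgb [69. 61. 50.]
px [39. 15.] top 0.2351 c -0.1822 1.7316 med [-0.1863  1.7272  0.2347] d 0.1278 rgb [35. 57. 45.]
px [263.  57.] top 0.2213 c 0.6591 0.7966 med [0.6501 0.7768 0.2199] d 0.4262 rgb [100. 107. 106.]
px [134. 102.] top 0.2376 c 0.2316 0.4406 med [0.2454 0.4438 0.2358] d 0.4111 rgb [40. 37. 34.]
px [263. 104.] top 0.2049 c 0.5567 0.3899 med [0.5545 0.3848 0.2035] d 0.077 rgb [171. 174. 176.]
px [266. 125.] top 0.2226 c 0.5249 0.2298 med [0.5226 0.2251 0.2215] d 0.092 rgb [31. 30. 31.]
px [259. 155.] top 0.2125 c 0.4691 0.0895 med [0.4706 0.0837 0.2114] d 0.0859 rgb [33. 32. 32.]
px [ 40. 231.] top 0.2338 c 0.0232 -0.054 med [ 0.0235 -0.078   0.2329] d 0.1226 rgb [54. 49. 43.]
[ 0.119 -0.    -0.002] [ -89.7 -122.2  -32.8] rows 3
[ 0.119 -0.    -0.002] [ -89.8 -134.1   66.5] rows 3
```

A and C are upright; now jar B.

>>> move_arm --series "0.06 0 0 10 -60 -50 1;0.12 0 0 10 -110 -50 1;0.12 0 0 0 -122 -40 1;0.12 0 0 -50 -122 -33 1;0.12 0 0 -86 -122 -33 1;0.12 0 0 -90 -122 -33 1;0.12 0 0 -90 -125 -10 1;0.12 0 0 -90 -129 20 1;0.12 0 0 -90 -132 45 1;0.12 0 0 -90 -134 60 1;0.12 0 0 -90 -134 66 1;0.12 0 0 -90 -134 66 1;0.12 0 0 -90 -134 66 1;0.12 0 0 -90 -134 66 -1;0.12 0 0 -90 -134 66 -1;0.12 0 0 -90 -134 66 -1;0.12 0 0 -90 -134 66 -1;0.12 0 0 -90 -134 66 -1;0.12 0 0 -90 -134 66 -1;0.12 0 0 -90 -134 66 -1"

```text
t: 62.52
ee_pos: [0.5519, 0.3934, 0.1517]
tcp_rot: [-40.1, -89.9, -177.8]
contact_force: [0.5, 0.3, -1.1]
grip_width: 0.591
grip_force: 53.3
```

>>> move_arm --series "0 0 0.05 50 0 0 -1;0 0 0.2 100 0 0 -1;0 0 1.5 100 0 0 -1;0 0 1.5 100 0 0 -1;0 0 1.5 100 0 0 -1;0 0 1.5 100 0 0 -1;0 0 1.5 100 0 0 -1;0 0 1.5 100 0 0 -1;0 0 1.5 100 0 0 -1;0 0 3.1416 100 0 0 -1;0 0 3.1416 100 0 0 -1;0 0 3.1416 100 0 0 -1;0 0 3.1416 100 0 0 -1;0 0 3.1416 100 0 0 -1;0 0 3.1416 100 0 0 -1;0 0 3.1416 100 0 0 -1;0 0 3.1416 100 0 0 -1;0 0 3.1416 100 0 0 -1;0 0 3.1416 100 0 0 -1;0 0 3.1416 100 0 0 -1"

```text
t: 65.03
ee_pos: [0.5517, 0.3934, 0.2516]
tcp_rot: [-70.2, 89.8, -108.2]
contact_force: [0.8, -0.6, -2.8]
grip_width: 0.599
grip_force: 53.4
```

>>> move_arm --series "0 0 0 40 0 0 -1;0 0 0 75 0 0 -1;0 0 0 92 0 0 -1;0 0 0 98 0 0 -1;0 0 0 98.7 0 0 -1;0 0 0 98.7 0 0 -1;0 0 0 98.7 0 0 -1;0 0 0 98.7 0 0 0.5;0 0 0 98.7 0 0 1;0 0 0 98.7 0 0 1;0 0 0 98.7 0 0 1;0 0 0 98.7 0 0 1;0 0 0 98.7 0 0 1;0 0 0 98.7 0 -30 1;0 0 0 98.7 0 -70 1;0 0 0 98.7 0 -110 1;0 0 0 50 0 -120 1;0 0 0 0 0 -130 1;0 0 0 -50 0 -130 1;0 0 0 -50 0 -130 1"

```text
t: 67.53
ee_pos: [0.4491, 0.4741, 0.3053]
tcp_rot: [90.3, 89.6, 52.4]
contact_force: [-0.2, 0.3, -0.9]
grip_width: 1.001
grip_force: 0.0
```

```bash
python3 - <<'E'
from h import *
st()
im,_=snap('scene','scene10');jars(cloud('scene','scene10'),im);snap('side','side10')
E
```

```text
67.53 q [ 73.2  52.2  91.5 -72.7 102.3  56. ] p [0.4491 0.4741 0.3053] rot [90.32 89.64 52.39] F [-0.2  0.3 -0.9] w 1.001 gf 0.0
px [29. 72.] top 0.2351 c 0.1433 -0.924 med [ 0.2173 -0.8948  0.2347] d 0.19 rgb [28. 44. 34.]
px [323.  61.] top 0.2313 c 0.0417 0.036 med [0.0714 0.0456 0.2306] d 0.1349 rgb [45. 40. 33.]
px [342. 153.] top 0.2136 c 0.4731 0.0875 med [0.4769 0.0877 0.2123] d 0.0834 rgb [29. 27. 26.]
px [401. 169.] top 0.2235 c 0.5254 0.2301 med [0.5286 0.2304 0.2223] d 0.0892 rgb [29. 27. 26.]
px [612. 213.] top 0.2214 c 0.6153 0.7362 med [0.6155 0.6815 0.2201] d 0.2922 rgb [85. 88. 84.]
px [468. 185.] top 0.2055 c 0.5576 0.389 med [0.5603 0.3885 0.2041] d 0.0759 rgb [29. 27. 27.]
```

View pics/scene10.png

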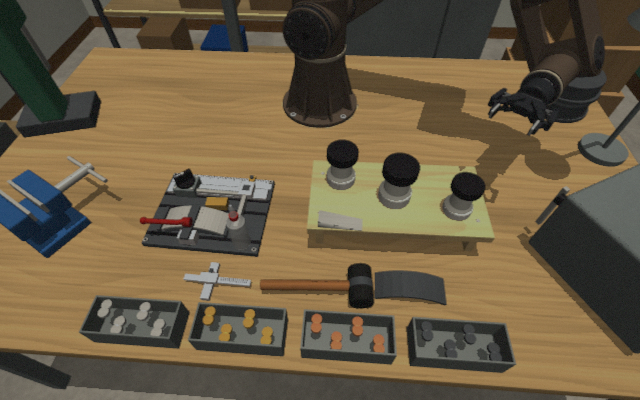

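The picture shows all three jars upright with black lids at (342,153), (400,168) and (467,187). The stop sits at the index at about (247,188), and the other things are in place.

```bash
python3 -c "
from plant import arm
print(arm.finish_job())"
```

```text
the job is handed in; nothing more can be done
None
```

I handed the job in at about 68 s. All three jars were turned onto their lids, the pointer was set to within about 0.1 mm of the brass index by the wrist camera, and all three jars were stood upright again on the riser. The largest jar was knocked aside partway, so I re-measured it and put it back near its old spot. The final picture shows the other things in place, but `finish_job` gave no verdict.

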